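Fetch the portion jar from behind the tall jars

TASK

Serve the small portion jar of jam: first move the round jam jar, the six-sided honey jar and the syrup bottle that crowd round it out of the tray and stand all three on the empty chopping board, then set the portion jar in the middle of the blue plate, then put the two tall jars and the bottle back in the tray, each where it stood before. Set everything down gently and upright, and leave the egg cup, the salt shaker and the mug where they are.

Things in the scene. Friction and masses are not known exactly. Their poses are not given: they have to be found in the camera images.
- jam_jar: Plain straight-sided round jam jar, dark red jam, paper band, steel lid: 56 mm across and 120 mm tall; the lid is the top 18 mm, 56 mm across. About 0.34 kg. Loose, stands in the tray. Origin: centre of its underside, z up.
- honey_jar: Six-sided honey jar, amber, 50 mm across the flats (58 over the corners) up to 78 mm high, then a short shoulder and a round steel lid 47 mm across from 92 mm up to the top at 112 mm. About 0.30 kg. Loose, stands in the tray. Origin: centre of its underside, z up.
- syrup_bottle: Square syrup bottle, dark brown, 50 x 50 mm up to 100 mm high, sloping shoulder to a thin neck, round steel screw cap 32 mm across from 124 mm up to the top at 152 mm. About 0.36 kg. Loose, stands in the tray. Origin: centre of its underside, z up.
- portion_jar: Small squat round single-portion jar of apricot jam, 46 mm tall, glass 44 mm across, steel lid 46 mm across and 14 mm high on top. About 0.09 kg. Loose; stands in the middle of the tray's far row, the round jar, six-sided jar and bottle close about it on its left, right and near side. Origin: centre of its underside, z up.
- jam_tray: Shallow light wood tray, 148 (x) x 212 (y) mm outside, walls 6 mm thick and 24 mm high, floor 6 mm thick, a low steel handle (up to 28 mm high, reaching 18 mm out) on each short end. Fixed. It holds two rows of three things, 62 mm between centres; far row (+x): tall, portion jar, tall; near row (-x): egg cup or salt shaker, tall, salt shaker or egg cup. Origin: centre of its underside, z up.
- board: Wooden chopping board, 260 (x) x 160 (y) mm, 15 mm thick, with a rounded handle 58 mm long beyond its -x end. Empty at the start, fixed. Origin: centre of the 260 x 160 mm part's underside, z up.
- plate: Blue round side plate, 170 mm across, rim 18 mm high, flat well of about 90 mm across whose floor is 6 mm above the origin. Empty at the start, fixed. Origin: centre of its underside, z up.
- egg_cup: White egg cup with a brown egg in it (one piece), 46 mm across, 67 mm tall. Loose, stands in a near corner of the tray. A bystander. Origin: centre of its underside, z up.
- salt_shaker: Turned wooden salt shaker with a steel top, 42 mm across, 60 mm tall. Loose, stands in the other near corner of the tray. A bystander. Origin: centre of its underside, z up.
- mug: White mug, 80 mm across, 92 mm tall, its handle on its own +y side. Loose, stands on the table beyond the tray. A bystander. Origin: centre of its underside, z up.

How it is judged:
By the outcome, as a careful person would: the job done as asked, in the order asked, and still so for the second after the job is handed in, with the robot touching nothing.
It also fails if it takes over 136 s, if anything falls off the work surface, if the arm or the gripper's body presses on something with over 40 N, if the wrist force passes 120 N, or if a joint passes its speed limit or range.

ROBOT

A 7-joint arm with a two-finger parallel gripper is mounted at the origin on the work surface. World frame = base frame: x ahead of the robot, y to its left, z up, the work surface at z = 0. Lengths are in m, angles in degrees, forces in N, time in s.
With the tool pointing down it reaches from about 0.425 to 0.875 m from the base axis. Payload 4.7 kg.
Tool frame: the origin (TCP) lies midway between the tips of the shut fingers; the grasp point (between the pads) lies 19 mm behind it (env.grip_point_offset is the distance from the TCP to the grasp point, in m); z points along the fingers, y is the line along which they close (so a half turn about z gives the same grasp; the last joint's range is limited). The gripper opens to 87 mm and grips with 3 to 60 N. Pads are 19 mm wide; open, the fingers measure 117 mm over their backs; the gripper's body (75 mm by 190 mm) begins 51 mm behind the grasp point.
Start: joints at [76.839, 18.392, -4.016, 83.108, 1.295, 78.541, -3.26], TCP at [0.157, -0.631, 0.223] pointing down, gripper open.
Joint ranges: [-163.93, 163.93], [-17.29, 119.83], [-79.2, 71.16], [3.27, 140.29], [-89.18, 269.18], [5.43, 117.66], [-154.24, 154.24]. Speed limits (degrees/s): [147.25, 147.25, 180, 180, 180, 180, 180].

INTERFACE

Orientations are given as [roll, pitch, yaw] about the fixed x, y, z axes, in that order (R = Rz(yaw) Ry(pitch) Rx(roll)).
In Python, from cell import env gives the robot as it stands.
- The arm moves only by the shell command python3 -m jog 'ROWS' [FORCE]. ROWS is JSON, a list of rows, each a list of 7 numbers: the shift along the tool's x, y, z in m, then the turn, a rotation vector about the tool's x, y, z in rad, then the finger opening in m, from 0 to 0.087. A call has 1 to 12 rows; each row shifts and turns the commanded pose from where the row before left it, along the tool's axes as they then stand; what a row does not reach is not made up. A row lasts 1/12 s, in which the tool goes at most 41.7 mm and 7.16 degrees, less where a joint would pass 70% of its speed; a pose out of reach is approached as far as the arm can. A call is refused whole if a number of a shift passes 0.0417 or a number of a turn 0.125, either way. A call with a gripper value outside its range is refused whole. The fingers move at their own pace and stop on an object; FORCE is the grip in N (left out, the last holds). Time passes only in rows, so rows that do not move let the fingers close. It gives the time, the measured TCP pose, the force, the opening and the grip force at its end, in the units of the state.
- env.get_obs(): the state, without advancing time (a new reading comes with each control period).
- env.read_camera(name): name is "scene" or "top" or "wrist"; returns the picture (420x560x3 uint8, blue, green, red); there is no depth.
- env.get_calibration(name): a dict with "fov_y" (degrees; the focal length in pixels is half the picture's height over the tangent of half this angle, whatever the lens; pixels are square), "cx", "cy" (the principal point, pixels), "pose" (4x4, takes a point from camera to world coordinates). Camera axes: x right, y up, looking along -z (the intrinsics and any distortion apply to the point x, -y, -z); pixel columns grow to the right and rows downward; lengths in m; the calibration is good to about 2 mm. A picture is of the moment at which its call begins: read the wrist's pose just before it. get_calibration takes no time and is no camera call; for the wrist camera it gives the pose at the moment of the call.
- env.sign_off(): hands the job in; it is judged then, once.
The state is a dict: "time_s": time; "qpos": joint angles; "joint_velocities": joint speeds; "effort": joint torques, N m; "tool_pos": TCP position; "tool_rot": TCP orientation; "force": force on the tool from outside, world axes, zero at the start; "wrist_torque": the same for the moment, N m; "grip_width": finger opening in m; "grasp_force": force on a finger pad.
Only numpy, scipy, OpenCV 4.12 (cv2) and the standard library are available. Lean on these libraries where they do the work, as an engineer would, in place of code of your own. Each camera call takes 0.05 s, during which the arm holds its last target. There are 200 camera calls.

## Working session

There is one attempt and no reset: what is moved stays moved. The work goes in short steps, Python scripts to look and compute and a shell command to move; the robot and the scene stay as the last step left them, time stands still between calls to the robot, and variables do not carry over. Pictures are saved under pics/ and viewed, at most 14 in all, crops included, and the job is handed in when it is done.

```bash
ls; mkdir -p pics; python3 - <<'E'
from cell import env
import cv2,numpy as np
print(env.get_obs())
for n in("scene","top"):
    c=env.get_calibration(n);print(n,{k:(np.round(v,4).tolist() if k=='pose' else v) for k,v in c.items()})
    cv2.imwrite(f'pics/{n}0.png',env.read_camera(n))
print(env.get_calibration("wrist"))
E
```

```text
pics
{'time_s': 0.0, 'qpos': array([76.83706587, 18.44063018, -4.01662157, 83.17380856,  1.29371543,
       78.53926614, -3.25910496]), 'joint_velocities': array([-0.09114481,  0.00793307,  0.06134196, -0.00539283, -0.0011789 ,
       -0.04044911,  0.0446951 ]), 'effort': array([ 1.25288334e-03, -4.91288495e+01, -4.03160099e-01, -3.12533319e+01,
       -6.40672515e-02,  4.36609774e-02,  1.81496566e-04]), 'tool_pos': array([ 0.15676866, -0.63025815,  0.22145342]), 'tool_rot': array([-1.79891468e+02,  3.99446882e-03,  1.39743365e+01]), 'force': array([ 0.06349271, -0.05770791, -0.05461947]), 'wrist_torque': array([ 0.06644925, -0.05495212,  0.04048653]), 'grasp_force': 0.0, 'grip_width': 0.08697986485918026}
scene {'fov_y': 49.67811650945371, 'cx': 282.6704058905277, 'cy': 209.8279380238272, 'pose': [[-0.9635, -0.1518, 0.2204, 0.8701], [0.2673, -0.5861, 0.7649, 0.9125], [0.013, 0.7959, 0.6053, 0.7765], [0.0, 0.0, 0.0, 1.0]]}
top {'fov_y': 54.39528952732393, 'cx': 278.04817867347475, 'cy': 205.16487255028744, 'pose': [[0.0044, 0.9982, -0.0592, 0.5805], [-0.9998, 0.0056, 0.0199, 0.0106], [0.0202, 0.0591, 0.998, 0.9141], [0.0, 0.0, 0.0, 1.0]]}
{'fov_y': 69.4474471425821, 'cx': 278.1227166161192, 'cy': 204.84513779478, 'pose': array([[ 0.24098732,  0.92566776,  0.29165788,  0.2368326 ],
       [-0.97052673,  0.23038222,  0.0707241 , -0.60906372],
       [-0.00172577, -0.30010538,  0.95390449,  0.38436252],
       [ 0.        ,  0.        ,  0.        ,  1.        ]])}
```

View pics/top0.png

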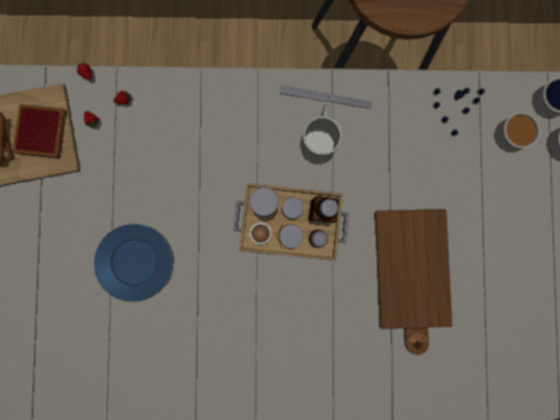

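View pics/scene0.png

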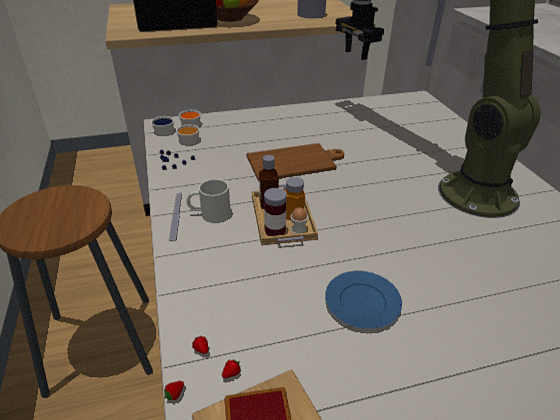

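The top view shows the tray at about (292,222). In it are the jam jar (264,201), portion jar (293,208), bottle (329,208), honey jar (291,236), egg cup (260,233) and salt shaker (320,239). The plate is at (134,262), the board has corners near (376,211) to (451,326), and the mug is at (322,137).

```bash
cat > h.py <<'E'
from cell import env
import cv2,numpy as np
from scipy.spatial.transform import Rotation as R
def ray(c,u,v,z):
    f=210/np.tan(np.radians(c['fov_y']/2)); P=c['pose']
    d=P[:3,:3]@np.array([(u-c['cx'])/f,-(v-c['cy'])/f,-1]); o=P[:3,3]
    return (o+d*(z-o[2])/d[2])
def proj(c,p):
    f=210/np.tan(np.radians(c['fov_y']/2)); P=c['pose']
    q=P[:3,:3].T@(np.asarray(p)-P[:3,3]); return np.array([c['cx']+f*q[0]/-q[2],c['cy']-f*q[1]/-q[2]])
def go(x,y,z,yaw):
    o=env.get_obs(); A=R.from_euler('xyz',o['tool_rot'],degrees=True); B=R.from_euler('xyz',[180,0,yaw],degrees=True)
    print('tool shift mm',(A.inv().apply(np.array([x,y,z])-o['tool_pos'])*1000).round(1),'shift in final frame',(B.inv().apply(np.array([x,y,z])-o['tool_pos'])*1000).round(1),'turn rad',(A.inv()*B).as_rotvec().round(4))
E
python3 - <<'E'
from h import *
c=env.get_calibration('top')
for n,u,v,z in [('jam',264,201,.126),('portion',293,208,.052),('bottle',329,208,.158),('honey',291,236,.118),('mug',322,131,.092),('platerim',134,262,.018),('b1',376,211,.015),('b2',446,210,.015),('b3',451,326,.015),('b4',380,328,.015),('t1',248,185,.024),('t2',342,192,.024),('t3',335,259,.024),('t4',241,250,.024)]:
    print(n,ray(c,u,v,z).round(3))
go(.50,-.02,.27,0)
E
```

```text
jam [0.635 0.022 0.126]
portion [ 0.626 -0.038  0.052]
bottle [ 0.621 -0.099  0.158]
honey [ 0.568 -0.031  0.118]
mug [ 0.781 -0.095  0.092]
platerim [0.509 0.304 0.018]
b1 [ 0.622 -0.224  0.015]
b2 [ 0.625 -0.381  0.015]
b3 [ 0.371 -0.386  0.015]
b4 [ 0.367 -0.23   0.015]
t1 [0.677 0.059 0.024]
t2 [ 0.663 -0.147  0.024]
t3 [ 0.517 -0.131  0.024]
t4 [0.536 0.073 0.024]
tool shift mm [ 480.5 -509.5  -47.6] shift in final frame [ 343.3 -610.3  -48.4] turn rad [-0.0017  0.0003  0.2438]
```

```bash
python3 -m jog '[[0.006,-0.01,-0.002,0,0,0.105,0.087],[0.006,-0.02,-0.0025,0,0,0.105,0.087],[0.012,-0.026,-0.0025,0,0,0.105,0.087],[0.0155,-0.0282,-0.0025,0,0,0,0.087],[0.0155,-0.0282,-0.0025,0,0,0,0.087],[0.0155,-0.0282,-0.0025,0,0,0,0.087],[0.0155,-0.0282,-0.0025,0,0,0,0.087],[0.0155,-0.0282,-0.0025,0,0,0,0.087],[0.0155,-0.0282,-0.0025,0,0,0,0.087],[0.0155,-0.0282,-0.0025,0,0,0,0.087],[0.0155,-0.0282,-0.0025,0,0,0,0.087],[0.0155,-0.0282,-0.0025,0,0,0,0.087]]' && python3 -m jog '[[0.0155,-0.0282,-0.0025,0,0,0,0.087],[0.0155,-0.0282,-0.0025,0,0,0,0.087],[0.0155,-0.0282,-0.0025,0,0,0,0.087],[0.0155,-0.0282,-0.0025,0,0,0,0.087],[0.0155,-0.0282,-0.0025,0,0,0,0.087],[0.0155,-0.0282,-0.0025,0,0,0,0.087],[0.0155,-0.0282,-0.0025,0,0,0,0.087],[0.0155,-0.0282,0,0,0,0,0.087],[0.0155,-0.0282,0,0,0,0,0.087],[0.0155,-0.02,0,0,0,0,0.087],[0.0155,-0.01,0,0,0,0,0.087],[0,0,0,0,0,0,0.087]]' && python3 - <<'E'
from h import *
import pickle
print(env.get_obs()['qpos'].round(1))
go(.54,-.035,.27,-4)
c=env.get_calibration('wrist'); im=env.read_camera('wrist')
pickle.dump((c,im),open('w1.pkl','wb')); cv2.imwrite('pics/w1.png',im)
E
```

```text
time_s: 1.1
tool_pos: [0.3322, -0.3277, 0.2519]
tool_rot: [-180.0, 0.0, -4.1]
force: [-0.0, -0.8, -0.8]
grip_width: 0.0867
grasp_force: 0.0
time_s: 2.1
tool_pos: [0.5239, -0.0548, 0.2691]
tool_rot: [-179.9, -0.0, -3.8]
force: [-0.9, -0.3, -0.3]
grip_width: 0.087
grasp_force: 0.0
[ 40.3   4.3 -38.8  95.3   2.6  81.2 -92.6]
tool shift mm [ 14.7 -20.8  -0.8] shift in final frame [ 14.7 -20.8  -0.9] turn rad [-0.0025 -0.0006  0.0043]
```

View pics/w1.png

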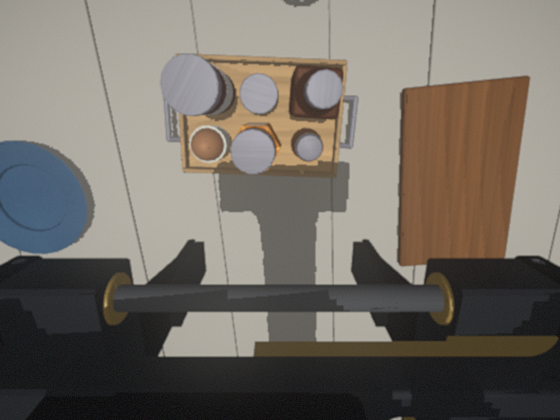

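The wrist view covers the whole tray. Lids: jam (191,84), portion (259,94), cap (324,89), honey (254,151). Egg cup is at (208,145) and salt shaker at (308,146). The tray corners and the board's left side are also visible.

```bash
python3 - <<'E'
from h import *
import pickle
c,im=pickle.load(open('w1.pkl','rb'))
b,g,r=[im[...,i].astype(int) for i in range(3)]
lid=((b>r+2)&(b>g+4)&(r>70)).astype(np.uint8)
sub=np.zeros_like(lid); sub[40:185,140:345]=lid[40:185,140:345]
n,_,st,ce=cv2.connectedComponentsWithStats(cv2.morphologyEx(sub,cv2.MORPH_OPEN,np.ones((5,5))))
for i in range(1,n):
    if st[i][4]>150: print(st[i],ce[i].round(1))
for n_,p in dict(jam=(191,84),por=(259,94),cap=(324,89),honey=(254,151),salt=(308,146),table=(500,300)).items(): print(n_,im[p[1],p[0]])
for n_,u,v,z in [('jam',191,84,.126),('portion',259,94,.052),('bottle',324,89,.158),('honey',254,151,.118),('salt',308,146,.066),('egg',208,145,.065),('tFL',182,56,.024),('tFR',346,61,.024),('tNR',336,176,.024),('tNL',184,173,.024),('b1',402,90,.015),('b2',527,77,.015)]:
    print(n_,ray(c,u,v,z).round(4))
cv2.imwrite('pics/w1b.png',cv2.resize(im[30:200,140:370],None,fx=3.4,fy=3.4,interpolation=cv2.INTER_CUBIC))
# plate: blue mask in top image & board in top
t=cv2.imread('pics/top0.png'); ct=env.get_calibration('top')
b,g,r=[t[...,i].astype(int) for i in range(3)]
m=((b>r+25)&(b>60)).astype(np.uint8); m[:, 200:]=0
k=max(cv2.findContours(m,0,1)[0],key=cv2.contourArea); e=cv2.fitEllipse(k); print(e, ray(ct,*e[0],.016).round(4))
E
```

```text
[ 161   54   57   61 2657] [189.5  84.2]
[ 307   71   35   37 1038] [323.9  88.7]
[ 241   75   36   38 1094] [258.4  93.2]
[ 232  130   42   43 1444] [252.7 150.9]
[300 136  21  21 332] [309.  146.4]
jam [161 155 156]
por [171 164 166]
cap [172 164 166]
honey [161 155 156]
salt [168 160 163]
table [46 43 43]
jam [0.6346 0.022  0.126 ]
portion [ 0.6253 -0.0368  0.052 ]
bottle [ 0.6203 -0.0982  0.158 ]
honey [ 0.5674 -0.0308  0.118 ]
salt [ 0.5627 -0.091   0.066 ]
egg [0.5716 0.0282 0.065 ]
tFL [0.6766 0.0552 0.024 ]
tFR [ 0.6577 -0.1449  0.024 ]
tNR [ 0.5146 -0.1314  0.024 ]
tNL [0.5323 0.0758 0.024 ]
b1 [ 0.6199 -0.2188  0.015 ]
b2 [ 0.625  -0.3763  0.015 ]
((132.74517822265625, 262.4444580078125), (74.56369018554688, 76.90264129638672), 55.037071228027344) [0.5076 0.3073 0.016 ]
```

View pics/w1b.png

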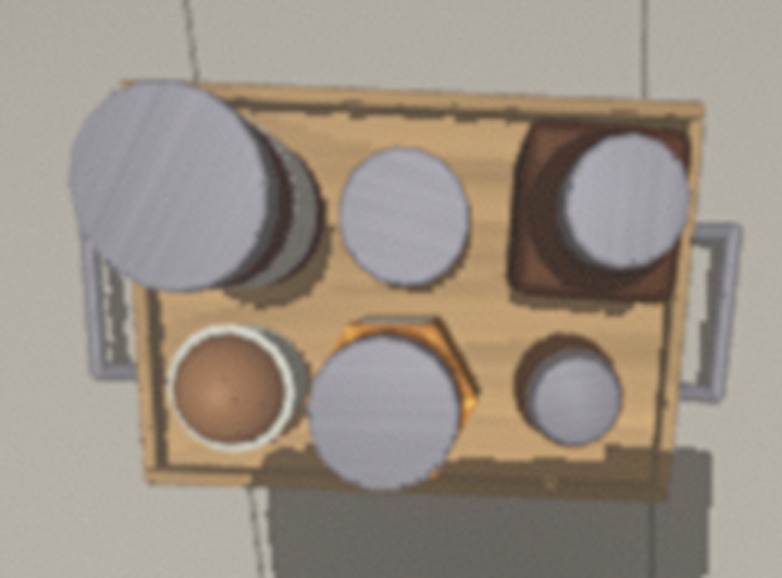

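```bash
python3 -m jog '[[0.0100,0.0035,0.009,0,0,0.02,0.06],[0.0167,0.0058,0.0148,0,0,0,0.06],[0.0167,0.0058,0.0148,0,0,0,0.06],[0.0167,0.0058,0.0148,0,0,0,0.06],[0.0167,0.0058,0.0148,0,0,0,0.06],[0.0134,0.0046,0.0118,0,0,0,0.06],[0.0098,0.0038,0.008,0,0,0,0.06],[0,0,0,0,0,0,0.06],[0,0,0,0,0,0,0.06]]' && python3 - <<'E'
from h import *
import pickle
go(.6205,-.0985,.125,-5)
c=env.get_calibration('wrist'); im=env.read_camera('wrist')
print(proj(c,(.6205,-.0985,.158)))
cv2.imwrite('pics/w2.png',im)
E
```

```text
time_s: 2.9
tool_pos: [0.6173, -0.1035, 0.1806]
tool_rot: [180.0, 0.2, -5.3]
force: [-0.1, 1.6, 0.6]
grip_width: 0.0603
grasp_force: 0.0
tool shift mm [ 2.8 -5.3 55.6] shift in final frame [ 2.7 -5.3 55.6] turn rad [ 0.      0.0027 -0.0057]
[272.36921408 235.49995877]
```

View pics/w2.png

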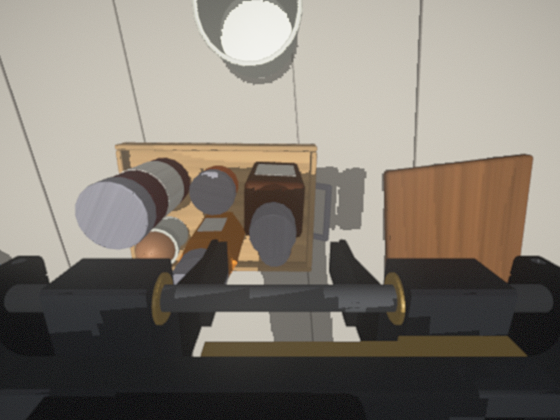

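The cap shows at (272,233), matching the predicted (272,235), so I'll descend on it.

```bash
python3 -m jog '[[0.0014,-0.0026,0.004,0,0,-0.005,0.06],[0.0013,-0.0026,0.008,0,0,0,0.06],[0,0,0.01,0,0,0,0.06],[0,0,0.01,0,0,0,0.06],[0,0,0.01,0,0,0,0.06],[0,0,0.008,0,0,0,0.06],[0,0,0.0055,0,0,0,0.06],[0,0,0,0,0,0,0.06],[0,0,0,0,0,0,0.06]]' 30 && python3 -m jog '[[0,0,0,0,0,0,0.02],[0,0,0,0,0,0,0.02],[0,0,0,0,0,0,0.02],[0,0,0,0,0,0,0.02],[0,0,0,0,0,0,0.02],[0,0,0,0,0,0,0.02],[0,0,0,0,0,0,0.02]]' 30
```

```text
time_s: 3.7
tool_pos: [0.6215, -0.0974, 0.1256]
tool_rot: [-180.0, 0.0, -4.9]
force: [-0.0, 0.2, -0.0]
grip_width: 0.06
grasp_force: 0.0
time_s: 4.28
tool_pos: [0.6218, -0.0979, 0.1263]
tool_rot: [180.0, -0.0, -5.0]
force: [0.4, -0.8, 1.4]
grip_width: 0.0311
grasp_force: 30.0
```

```bash
python3 -m jog '[[0,0,-0.004,0,0,0,0.02],[0,0,-0.01,0,0,0,0.02],[0,0,-0.015,0,0,0,0.02],[0,0,-0.015,0,0,0,0.02],[0,0,-0.015,0,0,0,0.02],[0,0,-0.015,0,0,0,0.02],[0,0,-0.015,0,0,0,0.02],[-0.003,0.003,-0.008,0,0,0,0.02],[-0.006,0.008,-0.004,0,0,0,0.02],[-0.01,0.0125,0,0,0,0,0.02],[-0.014,0.0173,0,0,0,0,0.02],[-0.014,0.0173,0,0,0,0,0.02]]' && python3 -m jog '[[-0.014,0.0173,0,0,0,0,0.02],[-0.014,0.0173,0,0,0,0,0.02],[-0.014,0.0173,0,0,0,0,0.02],[-0.014,0.0173,0,0,0,0,0.02],[-0.014,0.0173,0,0,0,0,0.02],[-0.014,0.0173,0,0,0,0,0.02],[-0.014,0.0173,0,0,0,0,0.02],[-0.014,0.0173,0,0,0,0,0.02],[-0.012,0.015,0,0,0,0,0.02],[-0.008,0.01,0,0,0,0,0.02],[-0.003,0.003,0,0,0,0,0.02],[0,0,0,0,0,0,0.02]]' && python3 -m jog '[[0,0,0,0,0,0,0.02],[0,0,0,0,0,0,0.02],[0,0,0,0,0,0,0.02]]' && python3 - <<'E'
from h import *
print(env.get_obs()['qpos'].round(1))
go(.42,-.305,.135,-5)
cv2.imwrite('pics/s1.png',env.read_camera('scene'))
E
```

```text
time_s: 5.28
tool_pos: [0.5682, -0.1519, 0.2262]
tool_rot: [-180.0, 0.1, -4.9]
force: [0.3, -0.5, -2.4]
grip_width: 0.0312
grasp_force: 30.0
time_s: 6.28
tool_pos: [0.4191, -0.3064, 0.2265]
tool_rot: [-180.0, 0.1, -5.1]
force: [0.7, -0.9, -4.0]
grip_width: 0.0312
grasp_force: 30.0
time_s: 6.53
tool_pos: [0.4218, -0.3042, 0.227]
tool_rot: [-180.0, -0.0, -4.8]
force: [0.5, 0.1, -3.1]
grip_width: 0.0311
grasp_force: 30.0
[ 59.8   3.8 -28.  100.2   1.8  76.4 -63.3]
tool shift mm [-1.8  1.  92. ] shift in final frame [-1.7  1.  92. ] turn rad [-0.0004 -0.0002  0.0032]
```

View pics/s1.png

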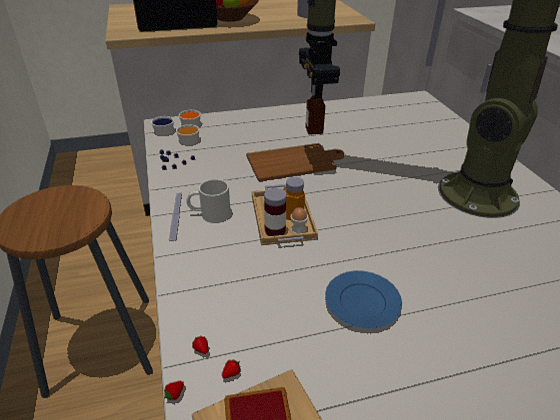

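The bottle hangs upright from the cap at about (316,115) in the scene view, over the board. Lowering it.

```bash
python3 -m jog '[[0,0,0.005,0,0,0,0.02],[0,0,0.01,0,0,0,0.02],[0,0,0.013,0,0,0,0.02],[0,0,0.013,0,0,0,0.02],[0,0,0.013,0,0,0,0.02],[0,0,0.013,0,0,0,0.02],[0,0,0.01,0,0,0,0.02],[0,0,0.006,0,0,0,0.02],[0,0,0.003,0,0,0,0.02],[0,0,0.002,0,0,0,0.02],[0,0,0.001,0,0,0,0.02],[0,0,0,0,0,0,0.02]]' && python3 -m jog '[[0,0,0.001,0,0,0,0.02],[0,0,0.001,0,0,0,0.02],[0,0,0,0,0,0,0.02],[0,0,0,0,0,0,0.02]]'
```

```text
time_s: 7.58
tool_pos: [0.4213, -0.3055, 0.1384]
tool_rot: [180.0, -0.0, -4.9]
force: [0.1, -0.0, -3.2]
grip_width: 0.0311
grasp_force: 30.0
time_s: 7.92
tool_pos: [0.4211, -0.3054, 0.1362]
tool_rot: [180.0, -0.0, -4.9]
force: [0.6, 0.5, -3.2]
grip_width: 0.0307
grasp_force: 30.0
```

```bash
python3 -m jog '[[0,0,0.0008,0,0,0,0.02],[0,0,0,0,0,0,0.02],[0,0,0,0,0,0,0.02]]' && python3 -m jog '[[0,0,0.0008,0,0,0,0.02],[0,0,0,0,0,0,0.02],[0,0,0,0,0,0,0.02]]'
```

```text
time_s: 8.17
tool_pos: [0.421, -0.3054, 0.1353]
tool_rot: [180.0, 0.0, -4.9]
force: [0.1, 0.0, -3.0]
grip_width: 0.0313
grasp_force: 30.0
time_s: 8.42
tool_pos: [0.4213, -0.3057, 0.1352]
tool_rot: [180.0, -0.0, -4.9]
force: [-1.2, 0.6, 3.0]
grip_width: 0.0313
grasp_force: 30.0
```

```bash
python3 -m jog '[[0,0,0,0,0,0,0.05],[0,0,0,0,0,0,0.05],[0,0,0,0,0,0,0.06],[0,0,0,0,0,0,0.06],[0,0,-0.005,0,0,0,0.06],[0,0,-0.012,0,0,0,0.06],[0,0,-0.018,0,0,0,0.06],[0,0,-0.018,0,0,0,0.06],[0,0,-0.018,0,0,0,0.06],[0.004,-0.008,-0.012,0,0,0,0.06],[0.008,-0.016,-0.005,0,0,0,0.075],[0.0142,-0.0267,0,0,0,0,0.075]]' && python3 -m jog '[[0.0142,-0.0267,0,0,0,0,0.075],[0.0142,-0.0267,0,0,0,0,0.075],[0.0142,-0.0267,0,0,0,0,0.075],[0.0142,-0.0267,0,0,0,0,0.075],[0.0142,-0.0267,0,0,0,0,0.075],[0.0142,-0.0267,0,0,0,0,0.075],[0.0142,-0.0267,0,0,0,0,0.075],[0.0142,-0.0267,0,0,0,0,0.075],[0.0142,-0.0267,0,0,0,0,0.075],[0.0142,-0.0267,0,0,0,0,0.075],[0.01,-0.018,0.006,0,0,0,0.075],[0.005,-0.008,0.006,0,0,0,0.075]]' && python3 -m jog '[[0,0,0.012,0,0,0,0.075],[0,0,0.012,0,0,0,0.075],[0,0,0.006,0,0,0,0.075],[0,0,0,0,0,0,0.075],[0,0,0,0,0,0,0.075],[0,0,0,0,0,0,0.075]]' && python3 - <<'E'
from h import *
go(.6345,.022,.098,-5)
c=env.get_calibration('wrist'); im=env.read_camera('wrist')
print(proj(c,(.6345,.022,.126)))
a=cv2.resize(im[100:330],None,fx=.7,fy=.7); b=cv2.resize(env.read_camera('scene')[90:260,130:460],None,fx=1.2,fy=1.2)
w=max(a.shape[1],b.shape[1]);cv2.imwrite('pics/w3.png',np.vstack([np.pad(q,((0,0),(0,w-q.shape[1]),(0,0))) for q in(a,b)]))
E
```

```text
time_s: 9.42
tool_pos: [0.4514, -0.2595, 0.2249]
tool_rot: [179.8, -0.1, -5.3]
force: [0.6, -0.7, -0.1]
grip_width: 0.0671
grasp_force: 0.0
time_s: 10.42
tool_pos: [0.6342, 0.0264, 0.2111]
tool_rot: [-179.8, -0.1, -4.7]
force: [-1.4, 1.1, 0.7]
grip_width: 0.075
grasp_force: 0.0
time_s: 10.92
tool_pos: [0.6331, 0.0201, 0.1809]
tool_rot: [180.0, -0.0, -5.0]
force: [-0.0, 0.8, -0.1]
grip_width: 0.0751
grasp_force: 0.0
tool shift mm [ 1.1 -2.1 82.9] shift in final frame [ 1.2 -2.1 82.9] turn rad [ 0.0006 -0.0006 -0.0007]
[277.33334244 220.69720955]
```

View pics/w3.png

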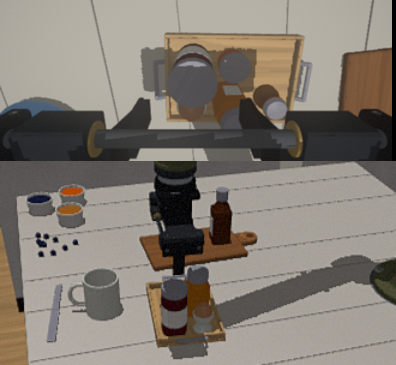

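The bottle stands on the board. The jam lid is centred between the fingers at about (276,218), as predicted.

```bash
python3 -m jog '[[0.001,-0.002,0.006,0,0,0,0.075],[0,0,0.012,0,0,0,0.075],[0,0,0.014,0,0,0,0.075],[0,0,0.014,0,0,0,0.075],[0,0,0.014,0,0,0,0.075],[0,0,0.012,0,0,0,0.075],[0,0,0.007,0,0,0,0.075],[0,0,0.004,0,0,0,0.075],[0,0,0,0,0,0,0.075],[0,0,0,0,0,0,0.075]]' 35 && python3 -m jog '[[0,0,0,0,0,0,0.04],[0,0,0,0,0,0,0.04],[0,0,0,0,0,0,0.04],[0,0,0,0,0,0,0.04],[0,0,0,0,0,0,0.04],[0,0,0,0,0,0,0.04]]' 35
```

```text
time_s: 11.85
tool_pos: [0.6346, 0.0233, 0.0976]
tool_rot: [-180.0, -0.0, -4.9]
force: [0.4, 0.4, -0.7]
grip_width: 0.0752
grasp_force: 0.0
time_s: 12.35
tool_pos: [0.6346, 0.023, 0.0979]
tool_rot: [180.0, -0.1, -5.0]
force: [0.4, -1.3, 1.6]
grip_width: 0.0551
grasp_force: 35.0
```

```bash
python3 -m jog '[[0,0,-0.004,0,0,0,0.04],[0,0,-0.01,0,0,0,0.04],[0,0,-0.015,0,0,0,0.04],[0,0,-0.015,0,0,0,0.04],[0,0,-0.015,0,0,0,0.04],[0,0,-0.015,0,0,0,0.04],[0,0,-0.015,0,0,0,0.04],[-0.0017,0.006,-0.008,0,0,0,0.04],[-0.004,0.0138,-0.004,0,0,0,0.04],[-0.0068,0.023,0,0,0,0,0.04],[-0.0068,0.023,0,0,0,0,0.04],[-0.0068,0.023,0,0,0,0,0.04]]' && python3 -m jog '[[-0.0068,0.023,0,0,0,0,0.04],[-0.0068,0.023,0,0,0,0,0.04],[-0.0068,0.023,0,0,0,0,0.04],[-0.0068,0.023,0,0,0,0,0.04],[-0.0068,0.023,0,0,0,0,0.04],[-0.0068,0.023,0,0,0,0,0.04],[-0.0068,0.023,0,0,0,0,0.04],[-0.0068,0.023,0,0,0,0,0.04],[-0.0068,0.023,0,0,0,0,0.04],[-0.0068,0.023,0,0,0,0,0.04],[-0.004,0.0138,0,0,0,0,0.04],[-0.0017,0.006,0,0,0,0,0.04]]' && python3 -m jog '[[0,0,0,0,0,0,0.04],[0,0,0,0,0,0,0.04],[0,0,0,0,0,0,0.04],[0,0,0,0,0,0,0.04]]' && python3 -c "
from h import *
go(.505,-.305,.107,-5)"
```

```text
time_s: 13.35
tool_pos: [0.5999, -0.064, 0.1984]
tool_rot: [180.0, 0.0, -4.9]
force: [-0.4, -0.0, -2.3]
grip_width: 0.0552
grasp_force: 35.0
time_s: 14.35
tool_pos: [0.5037, -0.3088, 0.1981]
tool_rot: [179.9, 0.1, -5.2]
force: [-0.0, -0.6, -3.1]
grip_width: 0.055
grasp_force: 35.0
time_s: 14.68
tool_pos: [0.5067, -0.3035, 0.1986]
tool_rot: [-180.0, -0.0, -4.8]
force: [-0.1, -0.4, -2.2]
grip_width: 0.055
grasp_force: 35.0
tool shift mm [-1.6  1.7 91.6] shift in final frame [-1.5  1.6 91.6] turn rad [-0.0007 -0.0003  0.0042]
```

```bash
python3 -m jog '[[-0.0015,0.0015,0.005,0,0,0,0.04],[0,0,0.01,0,0,0,0.04],[0,0,0.013,0,0,0,0.04],[0,0,0.013,0,0,0,0.04],[0,0,0.013,0,0,0,0.04],[0,0,0.013,0,0,0,0.04],[0,0,0.01,0,0,0,0.04],[0,0,0.006,0,0,0,0.04],[0,0,0.003,0,0,0,0.04],[0,0,0.002,0,0,0,0.04],[0,0,0.0015,0,0,0,0.04],[0,0,0,0,0,0,0.04]]' && python3 -m jog '[[0,0,0.001,0,0,0,0.04],[0,0,0,0,0,0,0.04],[0,0,0,0,0,0,0.04]]' && python3 -m jog '[[0,0,0.0008,0,0,0,0.04],[0,0,0,0,0,0,0.04],[0,0,0,0,0,0,0.04]]'
```

```text
time_s: 15.68
tool_pos: [0.5044, -0.3071, 0.1093]
tool_rot: [180.0, -0.0, -4.9]
force: [-0.3, 0.7, -2.8]
grip_width: 0.0548
grasp_force: 35.0
time_s: 15.93
tool_pos: [0.5042, -0.3071, 0.1083]
tool_rot: [180.0, -0.0, -4.9]
force: [0.2, 1.1, -3.0]
grip_width: 0.0552
grasp_force: 35.0
time_s: 16.18
tool_pos: [0.504, -0.307, 0.1072]
tool_rot: [180.0, 0.0, -4.9]
force: [-0.4, -0.1, -3.3]
grip_width: 0.055
grasp_force: 35.0
```

```bash
python3 -m jog '[[0,0,0.0007,0,0,0,0.04],[0,0,0,0,0,0,0.04],[0,0,0,0,0,0,0.04]]' && python3 -m jog '[[0,0,0.0005,0,0,0,0.04],[0,0,0,0,0,0,0.04],[0,0,0,0,0,0,0.04]]'
```

```text
time_s: 16.43
tool_pos: [0.5044, -0.3071, 0.1069]
tool_rot: [180.0, -0.0, -4.9]
force: [-0.2, -0.4, 0.2]
grip_width: 0.055
grasp_force: 35.0
time_s: 16.68
tool_pos: [0.5046, -0.3071, 0.1069]
tool_rot: [180.0, -0.1, -4.9]
force: [-1.3, 0.9, 5.6]
grip_width: 0.055
grasp_force: 35.0
```

```bash
python3 -m jog '[[0,0,0,0,0,0,0.07],[0,0,0,0,0,0,0.07],[0,0,0,0,0,0,0.075],[0,0,0,0,0,0,0.075],[0,0,-0.005,0,0,0,0.075],[0,0,-0.012,0,0,0,0.075],[0,0,-0.018,0,0,0,0.075],[0,0,-0.018,0,0,0,0.075],[0,0,-0.014,0,0,0,0.075],[0.001,-0.007,-0.006,0,0,0,0.075],[0.002,-0.015,-0.002,0,0,0,0.07],[0.0037,-0.0265,0,0,0,0,0.068]]' && python3 -m jog '[[0.0037,-0.0265,0,0,0,0,0.068],[0.0037,-0.0265,0,0,0,0,0.068],[0.0037,-0.0265,0,0,0,0,0.068],[0.0037,-0.0265,0,0,0,0,0.068],[0.0037,-0.0265,0,0,0,0,0.068],[0.0037,-0.0265,0,0,0,0,0.068],[0.0037,-0.0265,0,0,0,0,0.068],[0.0037,-0.0265,0,0,0,0,0.068],[0.002,-0.014,0,0,0,0,0.068],[0.001,-0.006,0.005,0,0,0,0.068],[0,0,0.01,0,0,0,0.068],[0,0,0.01,0,0,0,0.068]]' && python3 -m jog '[[0,0,0.006,0,0,0,0.068],[0,0,0,0,0,0,0.068],[0,0,0,0,0,0,0.068],[0,0,0,0,0,0,0.068]]' && python3 - <<'E'
from h import *
go(.5675,-.031,.089,-5)
c=env.get_calibration('wrist'); im=env.read_camera('wrist')
print(proj(c,(.5675,-.031,.118)),proj(c,(.625,-.037,.052)))
a=cv2.resize(im[100:330],None,fx=.7,fy=.7); b=cv2.resize(env.read_camera('scene')[90:260,130:460],None,fx=1.2,fy=1.2)
w=max(a.shape[1],b.shape[1]);cv2.imwrite('pics/w4.png',np.vstack([np.pad(q,((0,0),(0,w-q.shape[1]),(0,0))) for q in(a,b)]))
E
```

```text
time_s: 17.68
tool_pos: [0.5145, -0.2607, 0.1814]
tool_rot: [179.9, -0.0, -5.2]
force: [-0.3, 0.5, -0.2]
grip_width: 0.07
grasp_force: 0.0
time_s: 18.68
tool_pos: [0.5669, -0.031, 0.1547]
tool_rot: [179.9, 0.0, -4.9]
force: [-1.0, -0.2, -0.2]
grip_width: 0.0679
grasp_force: 0.0
time_s: 19.02
tool_pos: [0.5674, -0.0317, 0.1499]
tool_rot: [180.0, 0.0, -5.0]
force: [0.4, 0.6, 0.1]
grip_width: 0.0682
grasp_force: 0.0
tool shift mm [ 0.  -0.8 60.9] shift in final frame [ 0.  -0.8 60.9] turn rad [ 0.0001  0.     -0.0005]
[279.16209931 233.79140619] [280.05434302 139.95342114]
```

View pics/w4.png

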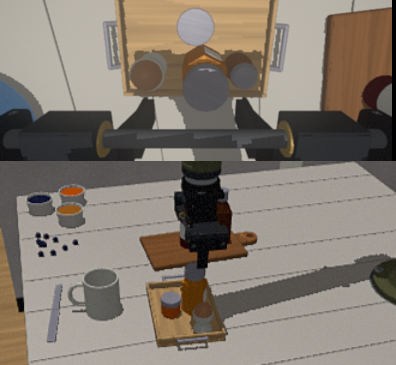

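The honey lid appears at about (294,224) rather than the predicted (279,234), while the portion jar matches. I'll measure it precisely.

```bash
python3 - <<'E'
from h import *
c=env.get_calibration('wrist'); im=env.read_camera('wrist')
b,g,r=[im[...,i].astype(int) for i in range(3)]
for p in [(279,139),(294,222),(290,235)]: print(im[p[1],p[0]])
m=((b>r+2)&(b>g+3)&(r>45)).astype(np.uint8); m[260:]=0; m[:100]=0
m=cv2.morphologyEx(m,cv2.MORPH_OPEN,np.ones((5,5)))
n,_,st,ce=cv2.connectedComponentsWithStats(m)
for i in range(1,n):
    if st[i][4]>200: print(st[i],ce[i].round(1),ray(c,*ce[i],.118).round(4))
cv2.imwrite('pics/w5.png',cv2.resize(im[120:280,160:410],None,fx=3,fy=3))
E
```

```text
[170 162 167]
[85 83 84]
[86 84 86]
[273 113  16  29 304] [281.2 125.1] [ 0.6405 -0.0382  0.118 ]
[   0  214   44   46 1251] [ 16.1 240.6] [0.5786 0.1536 0.118 ]
```

View pics/w5.png

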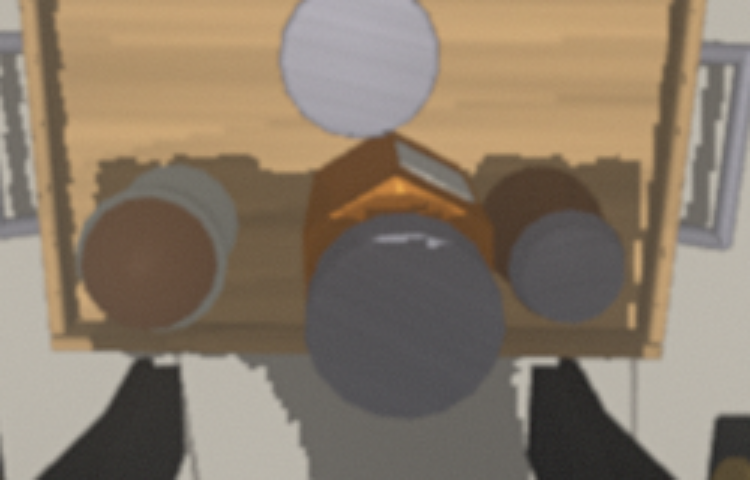

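```bash
python3 - <<'E'
from h import *
c=env.get_calibration('wrist')
for n,x,y,z in [('honey',405,315,.118),('salt',567,265,.066),('egg',148,262,.065),('portion',360,57,.052)]:
    print(n,ray(c,160+x/3,120+y/3,z).round(4))
# body corner near shoulder (78+6 mm): two visible hex corners, far corner on crop (395,133) base? 
for x,y,z in [(395,133,.084),(318,185,.084),(485,190,.084)]: print(ray(c,160+x/3,120+y/3,z).round(4))
E
```

```text
honey [ 0.5732 -0.0419  0.118 ]
salt [ 0.5641 -0.0905  0.066 ]
egg [0.5751 0.0291 0.065 ]
portion [ 0.6261 -0.0364  0.052 ]
[ 0.6094 -0.0437  0.084 ]
[ 0.5977 -0.0229  0.084 ]
[ 0.5926 -0.0658  0.084 ]
```

```bash
python3 - <<'E'
from h import *
c=env.get_calibration('wrist')
p=np.array([.5732,-.0419])
for z in(.04,.05,.06):
    q=ray(c,160+435/3,120+172/3,z)[:2]-p; print(z,np.hypot(*q).round(3),np.degrees(np.arctan2(q[1],q[0])).round(1))
im=cv2.imread('pics/w2.png'); cv2.imwrite('pics/w2c.png',cv2.resize(im[150:290,100:330],None,fx=3.4,fy=3.4,interpolation=cv2.INTER_CUBIC))
# wrist pose at w2: tool (.6173,-.1035,.1806) yaw -5.3; same tool->camera transform as now
o=env.get_obs(); T=np.eye(4);T[:3,:3]=R.from_euler('xyz',o['tool_rot'],degrees=True).as_matrix();T[:3,3]=o['tool_pos']
X=np.linalg.inv(T)@c['pose']
T2=np.eye(4);T2[:3,:3]=R.from_euler('xyz',[180,.1,-5.2],degrees=True).as_matrix();T2[:3,3]=[.6173,-.1035,.1806]
c2=dict(c);c2['pose']=T2@X; import pickle;pickle.dump(c2,open('c2.pkl','wb'))
for z in (.006,.084): 
  print('honey',proj(c2,(.5675,-.031,z)))
E
```

```text
0.04 0.021 -43.1
0.05 0.022 -37.9
0.06 0.024 -33.2
honey [222.95637586 230.35792051]
honey [208.75557722 261.59365751]
```

View pics/w2c.png

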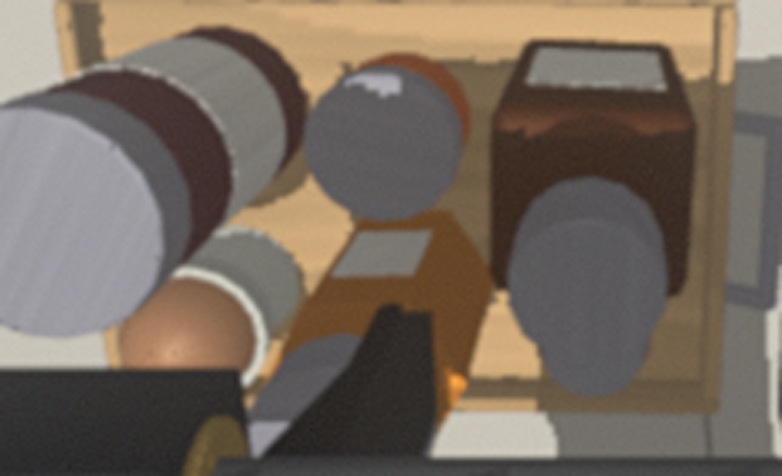

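```bash
python3 - <<'E'
from h import *
import pickle
c=env.get_calibration('wrist');c2=pickle.load(open('c2.pkl','rb'))
for z in(.045,.055):
    q=ray(c2,100+383/3.4,150+253/3.4,z)[:2]-[.5675,-.031]; print(z,np.hypot(*q).round(3),np.degrees(np.arctan2(q[1],q[0])).round(1))
def edge(c,a,b,z):
    A,B=ray(c,*a,z)[:2],ray(c,*b,z)[:2]; d=B-A; print(A.round(4),B.round(4),np.hypot(*d).round(4),'normal az',np.degrees(np.arctan2(d[0],-d[1]))*-1)
edge(c2,(100+358/3.4,150+210/3.4),(100+450/3.4,150+213/3.4),.008)
edge(c,(160+395/3,120+133/3),(160+485/3,120+190/3),.008)
edge(c,(160+312/3,120+180/3),(160+395/3,120+133/3),.008)
# label edges
edge(c2,(100+358/3.4,150+231/3.4),(100+432/3.4,150+231/3.4),.03)
edge(c,(160+397/3,120+142/3),(160+467/3,120+190/3),.03)
E
```

```text
0.045 0.023 1.9
0.055 0.027 -4.1
[ 0.5934 -0.0143] [ 0.5894 -0.0457] 0.0316 normal az 7.202537103396944
[ 0.596 -0.046] [ 0.5737 -0.0754] 0.037 normal az 37.27890801927768
[ 0.5823 -0.0164] [ 0.596 -0.046] 0.0326 normal az -24.852709171556807
[ 0.5933 -0.0194] [ 0.5911 -0.0432] 0.0239 normal az 5.224359954006867
[ 0.597  -0.0457] [ 0.5796 -0.0669] 0.0274 normal az 39.41650916556898
```

The honey jar was brushed while I carried the jam jar, moving about 12 mm and turning about −30°. It is still upright. I know its original pose, (.5675,−.031) with the label facing +x, so I'll restore it there on the return and carry things higher from now on.

```bash
python3 -m jog '[[0.0034,0.005,0.002,0,0,0,0.068],[0.0033,0.0048,0.004,0,0,0,0.068],[0,0,0.011,0,0,0,0.068],[0,0,0.014,0,0,0,0.068],[0,0,0.014,0,0,0,0.068],[0,0,0.01,0,0,0,0.068],[0,0,0.006,0,0,0,0.068],[0,0,0,0,0,0,0.068],[0,0,0,0,0,0,0.068]]' 30 && python3 -m jog '[[0,0,0,0,0,0,0.03],[0,0,0,0,0,0,0.03],[0,0,0,0,0,0,0.03],[0,0,0,0,0,0,0.03],[0,0,0,0,0,0,0.03],[0,0,0,0,0,0,0.03]]' 30
```

```text
time_s: 19.92
tool_pos: [0.5731, -0.041, 0.0886]
tool_rot: [-180.0, 0.0, -4.9]
force: [0.7, -0.4, 0.7]
grip_width: 0.0679
grasp_force: 0.0
time_s: 20.42
tool_pos: [0.5736, -0.0416, 0.0894]
tool_rot: [180.0, -0.1, -5.0]
force: [-0.9, -0.6, 3.4]
grip_width: 0.0462
grasp_force: 30.0
```

```bash
python3 -m jog '[[0,0,-0.004,0,0,0,0.03],[0,0,-0.01,0,0,0,0.03],[0,0,-0.016,0,0,0,0.03],[0,0,-0.018,0,0,0,0.03],[0,0,-0.018,0,0,0,0.03],[0,0,-0.018,0,0,0,0.03],[0,0,-0.016,0,0,0,0.03],[0,0,-0.01,0,0,0,0.03],[0.0008,0.006,-0.008,0,0,0,0.03],[0.0018,0.0147,-0.002,0,0,0,0.03],[0.003,0.0245,0,0,0,0,0.03],[0.003,0.0245,0,0,0,0,0.03]]' && python3 -m jog '[[0.003,0.0245,0,0,0,0,0.03],[0.003,0.0245,0,0,0,0,0.03],[0.003,0.0245,0,0,0,0,0.03],[0.003,0.0245,0,0,0,0,0.03],[0.003,0.0245,0,0,0,0,0.03],[0.003,0.0245,0,0,0,0,0.03],[0.003,0.0245,0,0,0,0,0.03],[0.002,0.0147,0,0,0,0,0.03],[0.001,0.006,0,0,0,0,0.03],[0,0,0,0,0,0,0.03],[0,0,0,0,0,0,0.03],[0,0,0,0,0,0,0.03]]' && python3 -c "
from h import *
go(.583,-.305,.098,-5)"
```

```text
time_s: 21.42
tool_pos: [0.5755, -0.1116, 0.209]
tool_rot: [180.0, 0.0, -4.8]
force: [1.0, -0.3, -2.1]
grip_width: 0.0463
grasp_force: 30.0
time_s: 22.42
tool_pos: [0.5837, -0.3023, 0.2091]
tool_rot: [-179.9, -0.0, -4.8]
force: [-1.0, 0.4, -3.2]
grip_width: 0.0457
grasp_force: 30.0
tool shift mm [ -0.5   2.9 111.1] shift in final frame [ -0.5   2.7 111.1] turn rad [-0.0014 -0.      0.0041]
```

```bash
python3 -m jog '[[0,0.0015,0.006,0,0,0,0.03],[0,0,0.012,0,0,0,0.03],[0,0,0.016,0,0,0,0.03],[0,0,0.016,0,0,0,0.03],[0,0,0.016,0,0,0,0.03],[0,0,0.016,0,0,0,0.03],[0,0,0.012,0,0,0,0.03],[0,0,0.008,0,0,0,0.03],[0,0,0.004,0,0,0,0.03],[0,0,0.002,0,0,0,0.03],[0,0,0.001,0,0,0,0.03],[0,0,0,0,0,0,0.03]]' && python3 -m jog '[[0,0,0.0008,0,0,0,0.03],[0,0,0,0,0,0,0.03],[0,0,0,0,0,0,0.03]]' && python3 -m jog '[[0,0,0.0008,0,0,0,0.03],[0,0,0,0,0,0,0.03],[0,0,0,0,0,0,0.03]]'
```

```text
time_s: 23.42
tool_pos: [0.5835, -0.3065, 0.1005]
tool_rot: [180.0, -0.1, -4.9]
force: [0.1, 1.2, -2.4]
grip_width: 0.0459
grasp_force: 30.0
time_s: 23.67
tool_pos: [0.5833, -0.3066, 0.0997]
tool_rot: [180.0, -0.0, -4.9]
force: [-0.2, 0.8, -1.7]
grip_width: 0.0463
grasp_force: 30.0
time_s: 23.92
tool_pos: [0.5831, -0.3065, 0.0985]
tool_rot: [180.0, -0.0, -4.9]
force: [-0.9, 0.3, -1.5]
grip_width: 0.0461
grasp_force: 30.0
```

```bash
python3 -m jog '[[0,0,0.0006,0,0,0,0.03],[0,0,0,0,0,0,0.03],[0,0,0,0,0,0,0.03]]' && python3 -m jog '[[0,0,0.0005,0,0,0,0.03],[0,0,0,0,0,0,0.03],[0,0,0,0,0,0,0.03]]'
```

```text
time_s: 24.17
tool_pos: [0.5834, -0.3066, 0.0984]
tool_rot: [180.0, -0.1, -4.9]
force: [-0.5, -0.1, 2.6]
grip_width: 0.046
grasp_force: 30.0
time_s: 24.42
tool_pos: [0.5836, -0.3067, 0.0984]
tool_rot: [180.0, -0.1, -4.9]
force: [-1.3, -0.1, 4.7]
grip_width: 0.0457
grasp_force: 29.9
```

```bash
python3 -m jog '[[0,0,0,0,0,0,0.07],[0,0,0,0,0,0,0.07],[0,0,0,0,0,0,0.07],[0,0,0,0,0,0,0.07],[0,0,-0.005,0,0,0,0.07],[0,0,-0.012,0,0,0,0.07],[0,0,-0.018,0,0,0,0.07],[0,0,-0.018,0,0,0,0.07],[0,0,-0.014,0,0,0,0.07],[0.0005,-0.007,-0.008,0,0,0,0.07],[0.001,-0.015,-0.004,0,0,0,0.07],[0.0018,-0.0265,0,0,0,0,0.07]]' && python3 -m jog '[[0.0018,-0.0265,0,0,0,0,0.07],[0.0018,-0.0265,0,0,0,0,0.07],[0.0018,-0.0265,0,0,0,0,0.07],[0.0018,-0.0265,0,0,0,0,0.07],[0.0018,-0.0265,0,0,0,0,0.07],[0.0018,-0.0265,0,0,0,0,0.07],[0.0018,-0.0265,0,0,0,0,0.07],[0.0012,-0.02,0,0,0,0,0.07],[0.001,-0.013,0.006,0,0,0,0.07],[0,-0.006,0.01,0,0,0,0.07],[0,0,0.012,0,0,0,0.07],[0,0,0.012,0,0,0,0.07]]' && python3 -m jog '[[0,0,0.012,0,0,0,0.07],[0,0,0.006,0,0,0,0.07],[0,0,0,0,0,0,0.07],[0,0,0,0,0,0,0.07],[0,0,0,0,0,0,0.07]]' && python3 - <<'E'
from h import *
go(.6255,-.0365,.025,-5)
c=env.get_calibration('wrist'); im=env.read_camera('wrist')
a=proj(c,(.6255,-.0365,.052));print(a)
cv2.circle(im,tuple(int(round(v)) for v in a),2,(0,0,255),-1)
s=env.read_camera('scene')[90:260,130:460]
im=im[60:330]; w=560; s=np.pad(s,((0,0),(0,w-s.shape[1]),(0,0)));cv2.imwrite('pics/w6.png',np.vstack([im,s]))
E
```

```text
time_s: 25.42
tool_pos: [0.5902, -0.2605, 0.1771]
tool_rot: [179.9, -0.1, -5.2]
force: [-0.9, -0.0, 0.3]
grip_width: 0.0704
grasp_force: 0.0
time_s: 26.42
tool_pos: [0.6238, -0.0359, 0.1345]
tool_rot: [180.0, 0.1, -4.9]
force: [0.3, -0.4, -0.0]
grip_width: 0.0699
grasp_force: 0.0
time_s: 26.83
tool_pos: [0.625, -0.0365, 0.1187]
tool_rot: [-180.0, -0.0, -5.0]
force: [0.4, 0.2, 0.3]
grip_width: 0.07
grasp_force: 0.0
tool shift mm [ 0.5 -0.  93.7] shift in final frame [ 0.5 -0.  93.7] turn rad [-0.     -0.0008  0.0003]
[279.9552638  216.33817143]
```

View pics/w6.png

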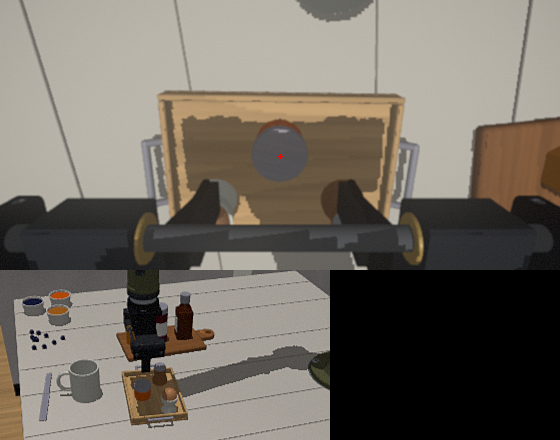

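The portion jar lid is at (280,153), on the predicted mark, and the tray around it is clear. Descending.

```bash
python3 -m jog '[[0.0015,0,0.006,0,0,0,0.07],[0,0,0.012,0,0,0,0.07],[0,0,0.015,0,0,0,0.07],[0,0,0.015,0,0,0,0.07],[0,0,0.015,0,0,0,0.07],[0,0,0.013,0,0,0,0.07],[0,0,0.009,0,0,0,0.07],[0,0,0.005,0,0,0,0.07],[0,0,0.003,0,0,0,0.07],[0,0,0,0,0,0,0.07],[0,0,0,0,0,0,0.07]]' 15 && python3 -m jog '[[0,0,0,0,0,0,0.03],[0,0,0,0,0,0,0.03],[0,0,0,0,0,0,0.03],[0,0,0,0,0,0,0.03],[0,0,0,0,0,0,0.03],[0,0,0,0,0,0,0.03]]' 15 && python3 -c "
from h import *
go(.508,.307,.16,-5)"
```

```text
time_s: 27.85
tool_pos: [0.6266, -0.036, 0.0257]
tool_rot: [180.0, -0.1, -4.9]
force: [0.3, 0.4, -0.1]
grip_width: 0.0701
grasp_force: 0.0
time_s: 28.35
tool_pos: [0.6262, -0.0364, 0.0256]
tool_rot: [180.0, -0.0, -4.9]
force: [0.2, -1.0, 1.5]
grip_width: 0.0453
grasp_force: 15.0
tool shift mm [-147.3 -331.9 -134.7] shift in final frame [-147.7 -331.8 -134.4] turn rad [ 0.0005 -0.0004  0.0009]
```

```bash
python3 -m jog '[[0,0,-0.004,0,0,0,0.03],[0,0,-0.01,0,0,0,0.03],[0,0,-0.016,0,0,0,0.03],[0,0,-0.018,0,0,0,0.03],[0,0,-0.018,0,0,0,0.03],[0,0,-0.018,0,0,0,0.03],[0,0,-0.016,0,0,0,0.03],[0,0,-0.01,0,0,0,0.03],[-0.0025,-0.0056,-0.008,0,0,0,0.03],[-0.006,-0.0135,-0.002,0,0,0,0.03],[-0.01,-0.0226,0,0,0,0,0.03],[-0.01,-0.0226,0,0,0,0,0.03]]' && python3 -m jog '[[-0.01,-0.0226,0,0,0,0,0.03],[-0.01,-0.0226,0,0,0,0,0.03],[-0.01,-0.0226,0,0,0,0,0.03],[-0.01,-0.0226,0,0,0,0,0.03],[-0.01,-0.0226,0,0,0,0,0.03],[-0.01,-0.0226,0,0,0,0,0.03],[-0.01,-0.0226,0,0,0,0,0.03],[-0.01,-0.0226,0,0,0,0,0.03],[-0.01,-0.0226,0,0,0,0,0.03],[-0.01,-0.0226,0,0,0,0,0.03],[-0.01,-0.0226,0,0,0,0,0.03],[-0.006,-0.0135,0,0,0,0,0.03]]' && python3 -m jog '[[-0.0025,-0.0056,0,0,0,0,0.03],[0,0,0,0,0,0,0.03],[0,0,0,0,0,0,0.03],[0,0,0,0,0,0,0.03]]' && python3 - <<'E'
from h import *
go(.508,.307,.0255,-5)
c=env.get_calibration('wrist'); im=env.read_camera('wrist')
import pickle; pickle.dump((c,im),open('w7.pkl','wb'))
b,g,r=[im[...,i].astype(int) for i in range(3)]
m=((b>r+20)).astype(np.uint8)
k=max(cv2.findContours(m,0,1)[0],key=cv2.contourArea); print(cv2.boundingRect(k),cv2.contourArea(k))
# rim points -> world plane z=.018 -> circle fit with known radius
p=np.array([ray(c,*q[0],.018)[:2] for q in k if q[0][1]<235 and q[0][0]>2 and q[0][0]<557])
from scipy.optimize import least_squares
s=least_squares(lambda t:np.hypot(*(p-t[:2]).T)-t[2],[.508,.307,.085],loss='soft_l1',f_scale=.001); print(s.x, np.abs(s.fun).mean())
for q in proj(c,(*s.x[:2],.006)),: cv2.circle(im,tuple(int(v) for v in q),3,(0,0,255),-1)
cv2.drawContours(im,[k],-1,(0,255,0),1)
cv2.imwrite('pics/w7.png',im)
E
```

```text
time_s: 29.35
tool_pos: [0.602, 0.0318, 0.1446]
tool_rot: [-180.0, 0.1, -5.0]
force: [0.7, 1.7, -2.2]
grip_width: 0.0452
grasp_force: 15.0
time_s: 30.35
tool_pos: [0.5064, 0.3058, 0.1445]
tool_rot: [-179.9, 0.1, -4.7]
force: [-0.5, 0.3, -0.4]
grip_width: 0.0454
grasp_force: 15.0
time_s: 30.68
tool_pos: [0.5087, 0.3057, 0.1447]
tool_rot: [179.9, 0.0, -5.0]
force: [-0.2, -0.4, -1.0]
grip_width: 0.0457
grasp_force: 15.0
tool shift mm [ -0.7  -1.4 119.2] shift in final frame [ -0.8  -1.2 119.2] turn rad [ 0.0015  0.0002 -0.0007]
(195, 111, 167, 140) 16351.0
[0.51741879 0.30453897 0.07478581] 0.009219910772328197
```

View pics/w7.png

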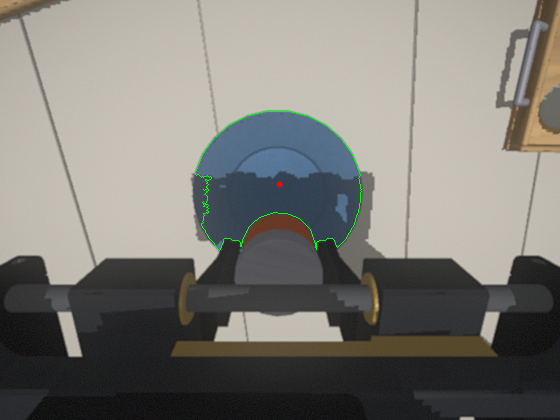

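The plate is centred in the view, top at (277,111), left at (193,185), right at (361,190). Shadow and jar spoil part of the contour, so I'll refit on the clean rim only.

```bash
python3 - <<'E'
from h import *
import pickle
from scipy.optimize import least_squares
c,im=pickle.load(open('w7.pkl','rb'))
b,g,r=[im[...,i].astype(int) for i in range(3)]
m=((b>r+20)).astype(np.uint8)
k=max(cv2.findContours(m,0,1)[0],key=cv2.contourArea)[:,0]
k=k[(k[:,1]<172)|((k[:,0]>350)&(k[:,1]<230))]
p=np.array([ray(c,*q,.018)[:2] for q in k])
for x0 in ([.508,.307,.085],):
    s=least_squares(lambda t:np.hypot(*(p-t[:2]).T)-t[2],x0,loss='soft_l1',f_scale=.001); print(s.x.round(4), np.abs(s.fun).mean())
    s=least_squares(lambda t:np.hypot(*(p-t[:2]).T)-.085,x0[:2],loss='soft_l1',f_scale=.001); print(s.x.round(4), np.abs(s.fun).mean())
go(*s.x,.0255,-5)
E
```

```text
[0.5076 0.3082 0.0828] 0.0003013140559017499
[0.5052 0.3093] 0.0008022712474976682
tool shift mm [ -4.   -3.6 119.3] shift in final frame [ -4.   -3.5 119.3] turn rad [ 0.0013  0.0002 -0.0014]
```

```bash
python3 -m jog '[[-0.001,-0.001,0.006,0,0,0,0.03],[-0.0009,-0.0011,0.012,0,0,0,0.03],[0,0,0.017,0,0,0,0.03],[0,0,0.017,0,0,0,0.03],[0,0,0.017,0,0,0,0.03],[0,0,0.017,0,0,0,0.03],[0,0,0.014,0,0,0,0.03],[0,0,0.009,0,0,0,0.03],[0,0,0.004,0,0,0,0.03],[0,0,0.002,0,0,0,0.03],[0,0,0.001,0,0,0,0.03],[0,0,0,0,0,0,0.03]]' && python3 -m jog '[[0,0,0.001,0,0,0,0.03],[0,0,0,0,0,0,0.03],[0,0,0,0,0,0,0.03]]' && python3 -m jog '[[0,0,0.0008,0,0,0,0.03],[0,0,0,0,0,0,0.03],[0,0,0,0,0,0,0.03]]'&& python3 -m jog '[[0,0,0.0006,0,0,0,0.03],[0,0,0,0,0,0,0.03],[0,0,0,0,0,0,0.03]]'
```

```text
time_s: 31.73
tool_pos: [0.5069, 0.3099, 0.0298]
tool_rot: [-180.0, -0.1, -4.9]
force: [1.5, 0.2, -0.6]
grip_width: 0.0454
grasp_force: 15.0
time_s: 31.98
tool_pos: [0.5068, 0.3097, 0.0287]
tool_rot: [-180.0, -0.0, -4.9]
force: [0.1, -0.2, -0.8]
grip_width: 0.0456
grasp_force: 15.0
time_s: 32.23
tool_pos: [0.5064, 0.3095, 0.0274]
tool_rot: [180.0, -0.0, -4.9]
force: [0.1, 0.1, -1.2]
grip_width: 0.0454
grasp_force: 15.0
time_s: 32.48
tool_pos: [0.5064, 0.3095, 0.0267]
tool_rot: [180.0, 0.0, -4.9]
force: [0.7, -0.3, 0.1]
grip_width: 0.0453
grasp_force: 15.0
```

```bash
python3 -m jog '[[0,0,0.0006,0,0,0,0.03],[0,0,0,0,0,0,0.03],[0,0,0,0,0,0,0.03]]' && python3 -m jog '[[0,0,0.0004,0,0,0,0.03],[0,0,0,0,0,0,0.03],[0,0,0,0,0,0,0.03]]'
```

```text
time_s: 32.73
tool_pos: [0.5064, 0.3095, 0.0261]
tool_rot: [180.0, 0.0, -4.9]
force: [0.2, 0.3, -1.0]
grip_width: 0.0456
grasp_force: 15.0
time_s: 32.98
tool_pos: [0.5064, 0.3096, 0.0258]
tool_rot: [180.0, 0.0, -4.9]
force: [0.3, -0.1, -1.4]
grip_width: 0.0456
grasp_force: 15.0
```

```bash
python3 -m jog '[[0,0,0.0005,0,0,0,0.03],[0,0,0,0,0,0,0.03],[0,0,0,0,0,0,0.03]]' && python3 -m jog '[[0,0,0.0005,0,0,0,0.03],[0,0,0,0,0,0,0.03],[0,0,0,0,0,0,0.03]]'
```

```text
time_s: 33.23
tool_pos: [0.5065, 0.3096, 0.0256]
tool_rot: [180.0, -0.0, -4.9]
force: [-0.9, -1.3, 1.1]
grip_width: 0.0452
grasp_force: 15.0
time_s: 33.48
tool_pos: [0.5066, 0.3096, 0.0255]
tool_rot: [180.0, -0.0, -4.9]
force: [-2.4, -0.7, 3.9]
grip_width: 0.0454
grasp_force: 15.0
```

```bash
python3 -m jog '[[0,0,0,0,0,0,0.065],[0,0,0,0,0,0,0.065],[0,0,0,0,0,0,0.065],[0,0,0,0,0,0,0.065],[0,0,-0.005,0,0,0,0.065],[0,0,-0.012,0,0,0,0.065],[0,0,-0.02,0,0,0,0.065],[0,0,-0.025,0,0,0,0.065],[0,0,-0.025,0,0,0,0.065],[0,0,-0.025,0,0,0,0.065],[0.0017,0.0077,-0.022,0,0,0,0.065],[0.004,0.0185,-0.015,0,0,0,0.065]]' && python3 -m jog '[[0.0066,0.0308,-0.006,0,0,0,0.068],[0.0066,0.0308,0,0,0,0,0.068],[0.0066,0.0308,0,0,0,0,0.068],[0.0066,0.0308,0,0,0,0,0.068],[0.0066,0.0308,0,0,0,0,0.068],[0.0066,0.0308,0,0,0,0,0.068],[0.0066,0.0308,0,0,0,0,0.068],[0.0066,0.0308,0,0,0,0,0.068],[0.0066,0.0308,0,0,0,0,0.068],[0.0066,0.0308,0,0,0,0,0.068],[0.0066,0.0308,0,0,0,0,0.068],[0.0066,0.0308,0,0,0,0,0.068]]' && python3 -m jog '[[0.0066,0.0308,0,0,0,0,0.068],[0.0066,0.0308,0,0,0,0,0.068],[0.0066,0.0308,0,0,0,0,0.068],[0.0066,0.0308,0,0,0,0,0.068],[0.0066,0.0308,0,0,0,0,0.068],[0.0066,0.0308,0,0,0,0,0.068],[0.004,0.0185,0,0,0,0,0.068],[0.0017,0.0077,0,0,0,0,0.068],[0,0,0,0,0,0,0.068],[0,0,0,0,0,0,0.068],[0,0,0,0,0,0,0.068],[0,0,0,0,0,0,0.068]]' && python3 - <<'E'
from h import *
go(.5836,-.3067,.0984,-5)
c=env.get_calibration('wrist'); im=env.read_camera('wrist')
for q in [(.5836,-.3067,.127),(.5045,-.307,.135),(.4213,-.3057,.167)]: cv2.circle(im,tuple(int(v) for v in proj(c,q)),3,(0,0,255),-1)
t=env.read_camera('top')[130:370,80:470]; ct=env.get_calibration('top')
im=im[60:340]; t=np.pad(t,((0,0),(0,560-t.shape[1]),(0,0)))
cv2.imwrite('pics/w8.png',np.vstack([im,t]))
E
```

```text
time_s: 34.48
tool_pos: [0.5094, 0.2868, 0.1778]
tool_rot: [-179.8, -0.2, -4.6]
force: [-0.6, 0.6, 0.7]
grip_width: 0.0649
grasp_force: 0.0
time_s: 35.48
tool_pos: [0.5572, -0.0934, 0.1812]
tool_rot: [180.0, -0.1, -4.9]
force: [0.5, -0.5, -0.8]
grip_width: 0.0676
grasp_force: 0.0
time_s: 36.48
tool_pos: [0.5845, -0.3036, 0.1804]
tool_rot: [-180.0, -0.0, -4.8]
force: [0.7, 0.3, 0.3]
grip_width: 0.0679
grasp_force: 0.0
tool shift mm [-0.7  3.2 82. ] shift in final frame [-0.7  3.1 82. ] turn rad [-0.0005 -0.0005  0.0043]
```

View pics/w8.png

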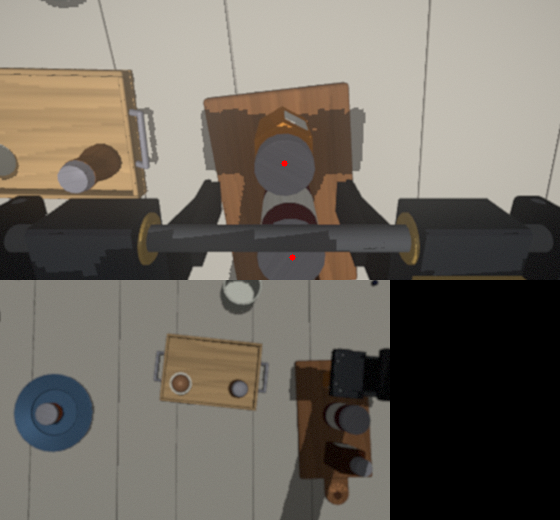

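The portion jar stands in the plate's well. Board and tray are as expected, and the honey lid is on its predicted mark.

```bash
python3 -m jog '[[-0.0006,0.0015,0.006,0,0,0,0.068],[0,0.0015,0.012,0,0,0,0.068],[0,0,0.014,0,0,0,0.068],[0,0,0.014,0,0,0,0.068],[0,0,0.014,0,0,0,0.068],[0,0,0.012,0,0,0,0.068],[0,0,0.006,0,0,0,0.068],[0,0,0.004,0,0,0,0.068],[0,0,0,0,0,0,0.068],[0,0,0,0,0,0,0.068]]' 30 && python3 -m jog '[[0,0,0,0,0,0,0.03],[0,0,0,0,0,0,0.03],[0,0,0,0,0,0,0.03],[0,0,0,0,0,0,0.03],[0,0,0,0,0,0,0.03],[0,0,0,0,0,0,0.03]]' 30 && python3 -c "
from h import *
go(.5675,-.031,.0895,-5);go(.5675,-.031,.0895,25.5)"
```

```text
time_s: 37.42
tool_pos: [0.5834, -0.3092, 0.0981]
tool_rot: [180.0, -0.0, -4.9]
force: [0.4, 0.1, -0.5]
grip_width: 0.0683
grasp_force: 0.0
time_s: 37.92
tool_pos: [0.5834, -0.3091, 0.0983]
tool_rot: [180.0, -0.0, -4.9]
force: [0.1, -0.1, 1.7]
grip_width: 0.0461
grasp_force: 30.0
tool shift mm [ -39.7 -275.7    8.7] shift in final frame [ -40.1 -275.6    8.8] turn rad [ 0.0002 -0.0007  0.0012]
tool shift mm [ -39.7 -275.7    8.7] shift in final frame [ 105.4 -257.8    8.8] turn rad [ 4.000e-04 -6.000e-04 -5.311e-01]
```

```bash
python3 -m jog '[[0,0,-0.004,0,0,0,0.03],[0,0,-0.01,0,0,0,0.03],[0,0,-0.016,0,0,0,0.03],[0,0,-0.018,0,0,0,0.03],[0,0,-0.018,0,0,0,0.03],[0,0,-0.018,0,0,0,0.03],[0,0,-0.016,0,0,0,0.03],[0,0,-0.008,0,0,0,0.03],[-0.0009,-0.0059,-0.004,0,0,0,0.03],[-0.002,-0.0141,0,0,0,0,0.03],[-0.0034,-0.0236,0,0,0,0,0.03],[-0.0034,-0.0236,0,0,0,0,0.03]]' && python3 -m jog '[[-0.0034,-0.0236,0,0,0,0,0.03],[-0.0034,-0.0236,0,0,0,0,0.03],[-0.0034,-0.0236,0,0,0,0,0.03],[-0.0034,-0.0236,0,0,0,0,0.03],[-0.0034,-0.0236,0,0,0,0,0.03],[-0.0034,-0.0236,0,0,0,0,0.03],[-0.0034,-0.0236,0,0,0,0,0.03],[-0.0034,-0.0236,0,0,0,0,0.03],[-0.002,-0.0141,0,0,0,0,0.03],[-0.0009,-0.0059,0,0,0,0,0.03],[0,0,0,0,0,0,0.03]]' && python3 -m jog '[[0,0,0,0,0,-0.04,0.03],[0,0,0,0,0,-0.08,0.03],[0,0,0,0,0,-0.096,0.03],[0,0,0,0,0,-0.096,0.03],[0,0,0,0,0,-0.096,0.03],[0,0,0,0,0,-0.08,0.03],[0,0,0,0,0,-0.043,0.03],[0,0,0,0,0,0,0.03],[0,0,0,0,0,0,0.03],[0,0,0,0,0,0,0.03]]' && python3 -c "
from h import *
print(env.get_obs()['qpos'].round(1))
go(.5675,-.031,.0895,25.5)"
```

```text
time_s: 38.92
tool_pos: [0.5781, -0.2395, 0.2082]
tool_rot: [-179.9, 0.1, -5.0]
force: [0.4, 0.5, -1.7]
grip_width: 0.046
grasp_force: 30.0
time_s: 39.83
tool_pos: [0.5665, -0.0285, 0.2093]
tool_rot: [-180.0, 0.1, -4.7]
force: [1.0, -0.5, -2.8]
grip_width: 0.0464
grasp_force: 30.0
time_s: 40.67
tool_pos: [0.5671, -0.032, 0.2095]
tool_rot: [180.0, 0.0, 25.3]
force: [-0.1, -0.4, -2.7]
grip_width: 0.0464
grasp_force: 30.0
[ 38.4  12.9 -43.4  94.9   9.1  75.9 -71.2]
tool shift mm [  0.8  -0.7 120. ] shift in final frame [  0.8  -0.7 120. ] turn rad [ 0.0002  0.0006 -0.0031]
```

```bash
python3 -m jog '[[0.0008,-0.0007,0.006,0,0,0,0.03],[0,0,0.012,0,0,0,0.03],[0,0,0.017,0,0,0,0.03],[0,0,0.017,0,0,0,0.03],[0,0,0.017,0,0,0,0.03],[0,0,0.017,0,0,0,0.03],[0,0,0.013,0,0,0,0.03],[0,0,0.009,0,0,0,0.03],[0,0,0.006,0,0,0,0.03],[0,0,0.003,0,0,0,0.03],[0,0,0.001,0,0,0,0.03],[0,0,0,0,0,0,0.03]]' && python3 -m jog '[[0,0,0.001,0,0,0,0.03],[0,0,0,0,0,0,0.03],[0,0,0,0,0,0,0.03]]' && python3 -m jog '[[0,0,0.0006,0,0,0,0.03],[0,0,0,0,0,0,0.03],[0,0,0,0,0,0,0.03]]'&& python3 -m jog '[[0,0,0.0006,0,0,0,0.03],[0,0,0,0,0,0,0.03],[0,0,0,0,0,0,0.03]]'
```

```text
time_s: 41.67
tool_pos: [0.568, -0.0297, 0.0922]
tool_rot: [180.0, -0.0, 25.5]
force: [0.9, -1.1, -1.9]
grip_width: 0.0461
grasp_force: 30.0
time_s: 41.92
tool_pos: [0.568, -0.0298, 0.0914]
tool_rot: [180.0, -0.0, 25.5]
force: [-0.1, 0.2, -2.6]
grip_width: 0.046
grasp_force: 30.0
time_s: 42.17
tool_pos: [0.5676, -0.0298, 0.0903]
tool_rot: [180.0, -0.0, 25.5]
force: [0.0, 0.3, -3.4]
grip_width: 0.0459
grasp_force: 30.0
time_s: 42.42
tool_pos: [0.5676, -0.0298, 0.0896]
tool_rot: [180.0, 0.0, 25.5]
force: [-0.7, -0.2, -2.5]
grip_width: 0.046
grasp_force: 30.0
```

```bash
python3 -m jog '[[0,0,0.0006,0,0,0,0.03],[0,0,0,0,0,0,0.03],[0,0,0,0,0,0,0.03]]' && python3 -m jog '[[0,0,0.0005,0,0,0,0.03],[0,0,0,0,0,0,0.03],[0,0,0,0,0,0,0.03]]'
```

```text
time_s: 42.67
tool_pos: [0.5678, -0.0296, 0.0893]
tool_rot: [180.0, -0.0, 25.5]
force: [1.1, -0.1, -0.2]
grip_width: 0.0461
grasp_force: 30.0
time_s: 42.92
tool_pos: [0.568, -0.0295, 0.0893]
tool_rot: [180.0, -0.0, 25.5]
force: [-1.3, 0.1, 5.4]
grip_width: 0.0461
grasp_force: 30.0
```

```bash
python3 -m jog '[[0,0,0,0,0,0,0.068],[0,0,0,0,0,0,0.068],[0,0,0,0,0,0,0.068],[0,0,0,0,0,0,0.068],[0,0,-0.005,0,0,0,0.068],[0,0,-0.012,0,0,0,0.068],[0,0,-0.018,0,0,0.04,0.068],[0,0,-0.022,0,0,0.08,0.068],[0,0,-0.02,0,0,0.096,0.068],[0,0,-0.01,0,0,0.096,0.07],[0,0,-0.003,0,0,0.096,0.075],[0,0,0,0,0,0.08,0.075]]' && python3 -m jog '[[0,0,0,0,0,0.043,0.075],[-0.0009,0.006,0,0,0,0,0.075],[-0.002,0.0145,0,0,0,0,0.075],[-0.0033,0.0241,0,0,0,0,0.075],[-0.0033,0.0241,0,0,0,0,0.075],[-0.0033,0.0241,0,0,0,0,0.075],[-0.0033,0.0241,0,0,0,0,0.075],[-0.0033,0.0241,0,0,0,0,0.075],[-0.0033,0.0241,0,0,0,0,0.075],[-0.0033,0.0241,0,0,0,0,0.075],[-0.0033,0.0241,0,0,0,0,0.075],[-0.0033,0.0241,0,0,0,0,0.075]]' && python3 -m jog '[[-0.0033,0.0241,0,0,0,0,0.075],[-0.002,0.0145,0,0,0,0,0.075],[-0.0009,0.006,0,0,0,0,0.075],[0,0,0,0,0,0,0.075],[0,0,0,0,0,0,0.075],[0,0,0,0,0,0,0.075],[0,0,0,0,0,0,0.075]]' && python3 -c "
from h import *
go(.5045,-.307,.107,-5)"
```

```text
time_s: 43.92
tool_pos: [0.5689, -0.0296, 0.1814]
tool_rot: [180.0, -0.2, -2.7]
force: [-0.6, 0.5, -0.2]
grip_width: 0.0733
grasp_force: 0.0
time_s: 44.92
tool_pos: [0.5142, -0.2651, 0.1793]
tool_rot: [180.0, -0.0, -4.9]
force: [0.7, -0.3, 0.2]
grip_width: 0.0751
grasp_force: 0.0
time_s: 45.5
tool_pos: [0.5055, -0.3054, 0.1787]
tool_rot: [-180.0, -0.0, -4.8]
force: [0.0, 0.0, -1.0]
grip_width: 0.0753
grasp_force: 0.0
tool shift mm [-0.9  1.7 71.7] shift in final frame [-0.8  1.7 71.7] turn rad [-0.0005 -0.0003  0.0041]
```

```bash
python3 -m jog '[[-0.001,0.001,0.006,0,0,0,0.075],[0,0.0007,0.012,0,0,0,0.075],[0,0,0.014,0,0,0,0.075],[0,0,0.014,0,0,0,0.075],[0,0,0.012,0,0,0,0.075],[0,0,0.009,0,0,0,0.075],[0,0,0.0045,0,0,0,0.075],[0,0,0,0,0,0,0.075],[0,0,0,0,0,0,0.075]]' 35 && python3 -m jog '[[0,0,0,0,0,0,0.04],[0,0,0,0,0,0,0.04],[0,0,0,0,0,0,0.04],[0,0,0,0,0,0,0.04],[0,0,0,0,0,0,0.04],[0,0,0,0,0,0,0.04]]' 35 && python3 -c "
from h import *
go(.6346,.023,.098,-5)"
```

```text
time_s: 46.25
tool_pos: [0.5037, -0.3089, 0.1071]
tool_rot: [-180.0, -0.0, -4.9]
force: [0.2, 0.2, 0.1]
grip_width: 0.0751
grasp_force: 0.0
time_s: 46.75
tool_pos: [0.5039, -0.3089, 0.1076]
tool_rot: [180.0, -0.0, -4.9]
force: [0.6, 0.4, 3.4]
grip_width: 0.0553
grasp_force: 35.0
tool shift mm [ 101.7 -341.9    9.5] shift in final frame [ 101.3 -342.1    9.6] turn rad [ 0.0004 -0.0008  0.0013]
```

```bash
python3 -m jog '[[0,0,-0.004,0,0,0,0.04],[0,0,-0.01,0,0,0,0.04],[0,0,-0.016,0,0,0,0.04],[0,0,-0.02,0,0,0,0.04],[0,0,-0.022,0,0,0,0.04],[0,0,-0.022,0,0,0,0.04],[0,0,-0.02,0,0,0,0.04],[0,0,-0.018,0,0,0,0.04],[0.0017,-0.0058,-0.016,0,0,0,0.04],[0.0041,-0.014,-0.01,0,0,0,0.04],[0.0069,-0.0233,-0.004,0,0,0,0.04],[0.0069,-0.0233,0,0,0,0,0.04]]' && python3 -m jog '[[0.0069,-0.0233,0,0,0,0,0.04],[0.0069,-0.0233,0,0,0,0,0.04],[0.0069,-0.0233,0,0,0,0,0.04],[0.0069,-0.0233,0,0,0,0,0.04],[0.0069,-0.0233,0,0,0,0,0.04],[0.0069,-0.0233,0,0,0,0,0.04],[0.0069,-0.0233,0,0,0,0,0.04],[0.0069,-0.0233,0,0,0,0,0.04],[0.0069,-0.0233,0,0,0,0,0.04],[0.0069,-0.0233,0,0,0,0,0.04],[0.0069,-0.0233,0,0,0,0,0.04],[0.0041,-0.014,0,0,0,0,0.04]]' && python3 -m jog '[[0.0017,-0.0058,0,0,0,0,0.04],[0,0,0,0,0,0,0.04],[0,0,0,0,0,0,0.04],[0,0,0,0,0,0,0.04],[0,0,0,0,0,0,0.04]]' && python3 - <<'E'
from h import *
go(.6346,.023,.098,-5)
im=env.read_camera('scene')[70:300,130:460]
cv2.imwrite('pics/s2.png',cv2.resize(im,None,fx=1.8,fy=1.8))
E
```

```text
time_s: 47.75
tool_pos: [0.5294, -0.2436, 0.2705]
tool_rot: [180.0, -0.1, -5.0]
force: [0.3, 0.1, -2.4]
grip_width: 0.0551
grasp_force: 35.0
time_s: 48.75
tool_pos: [0.6316, 0.0229, 0.2688]
tool_rot: [-179.9, 0.1, -4.7]
force: [0.0, 1.0, -2.5]
grip_width: 0.0553
grasp_force: 35.0
time_s: 49.17
tool_pos: [0.6338, 0.0215, 0.269]
tool_rot: [179.9, 0.0, -5.1]
force: [0.8, -0.1, -3.5]
grip_width: 0.0551
grasp_force: 35.0
tool shift mm [  0.7  -1.7 171. ] shift in final frame [  0.7  -1.5 171. ] turn rad [ 0.0012  0.0002 -0.0016]
```

View pics/s2.png

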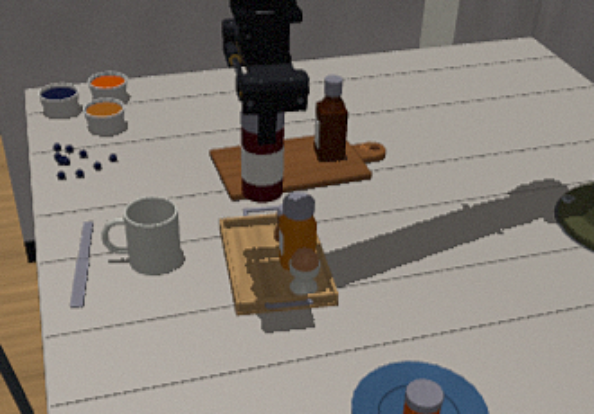

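The jam jar hangs upright over the tray. Honey jar, egg cup, bottle and portion jar all stand properly. That was the last picture I may view, so checks are numeric from here.

```bash
python3 -m jog '[[0.0007,-0.0008,0.006,0,0,0,0.04],[0,0,0.014,0,0,0,0.04],[0,0,0.022,0,0,0,0.04],[0,0,0.022,0,0,0,0.04],[0,0,0.022,0,0,0,0.04],[0,0,0.022,0,0,0,0.04],[0,0,0.02,0,0,0,0.04],[0,0,0.016,0,0,0,0.04],[0,0,0.012,0,0,0,0.04],[0,0,0.008,0,0,0,0.04],[0,0,0.003,0,0,0,0.04],[0,0,0,0,0,0,0.04]]' && python3 -m jog '[[0,0,0.001,0,0,0,0.04],[0,0,0,0,0,0,0.04],[0,0,0,0,0,0,0.04]]' && python3 -m jog '[[0,0,0.0008,0,0,0,0.04],[0,0,0,0,0,0,0.04],[0,0,0,0,0,0,0.04]]'
```

```text
time_s: 50.22
tool_pos: [0.6346, 0.0241, 0.1016]
tool_rot: [180.0, 0.0, -4.9]
force: [0.4, 0.1, -2.7]
grip_width: 0.0549
grasp_force: 35.0
time_s: 50.47
tool_pos: [0.6354, 0.0244, 0.102]
tool_rot: [180.0, -0.1, -4.9]
force: [0.2, -0.4, -2.2]
grip_width: 0.0547
grasp_force: 35.0
time_s: 50.72
tool_pos: [0.6348, 0.0243, 0.1004]
tool_rot: [180.0, -0.0, -4.9]
force: [-0.6, -0.4, -3.0]
grip_width: 0.0551
grasp_force: 35.0
```

```bash
python3 -m jog '[[0,0,0.0008,0,0,0,0.04],[0,0,0,0,0,0,0.04],[0,0,0,0,0,0,0.04]]' && python3 -m jog '[[0,0,0.0006,0,0,0,0.04],[0,0,0,0,0,0,0.04],[0,0,0,0,0,0,0.04]]' && python3 -m jog '[[0,0,0.0005,0,0,0,0.04],[0,0,0,0,0,0,0.04],[0,0,0,0,0,0,0.04]]'
```

```text
time_s: 50.97
tool_pos: [0.6346, 0.0243, 0.0993]
tool_rot: [180.0, 0.0, -4.9]
force: [0.4, 0.2, -1.9]
grip_width: 0.0554
grasp_force: 35.0
time_s: 51.22
tool_pos: [0.6347, 0.0243, 0.0988]
tool_rot: [180.0, 0.0, -4.9]
force: [1.1, 0.5, -2.8]
grip_width: 0.055
grasp_force: 35.0
time_s: 51.47
tool_pos: [0.6349, 0.0243, 0.0987]
tool_rot: [180.0, -0.0, -4.9]
force: [0.4, -0.4, -1.2]
grip_width: 0.0548
grasp_force: 35.0
```

```bash
python3 -m jog '[[0,0,0.0005,0,0,0,0.04],[0,0,0,0,0,0,0.04],[0,0,0,0,0,0,0.04]]'
```

```text
time_s: 51.72
tool_pos: [0.6352, 0.0244, 0.0986]
tool_rot: [180.0, -0.1, -4.9]
force: [-1.1, -0.5, 3.8]
grip_width: 0.0549
grasp_force: 35.0
```

```bash
python3 -m jog '[[0,0,0,0,0,0,0.075],[0,0,0,0,0,0,0.075],[0,0,0,0,0,0,0.075],[0,0,0,0,0,0,0.075],[0,0,-0.005,0,0,0,0.075],[0,0,-0.012,0,0,0,0.075],[0,0,-0.02,0,0,0,0.075],[0,0,-0.024,0,0,0,0.075],[0,0,-0.024,0,0,0,0.075],[-0.0034,0.0063,-0.018,0,0,0,0.07],[-0.008,0.0152,-0.01,0,0,0,0.065],[-0.0134,0.0254,-0.003,0,0,0,0.06]]' && python3 -m jog '[[-0.0134,0.0254,0,0,0,0,0.06],[-0.0134,0.0254,0,0,0,0,0.06],[-0.0134,0.0254,0,0,0,0,0.06],[-0.0134,0.0254,0,0,0,0,0.06],[-0.0134,0.0254,0,0,0,0,0.06],[-0.0134,0.0254,0,0,0,0,0.06],[-0.0134,0.0254,0,0,0,0,0.06],[-0.0134,0.0254,0,0,0,0,0.06],[-0.0134,0.0254,0,0,0,0,0.06],[-0.0134,0.0254,0,0,0,0,0.06],[-0.0134,0.0254,0,0,0,0,0.06],[-0.008,0.0152,0,0,0,0,0.06]]' && python3 -m jog '[[-0.0034,0.0063,0,0,0,0,0.06],[0,0,0,0,0,0,0.06],[0,0,0,0,0,0,0.06],[0,0,0,0,0,0,0.06],[0,0,0,0,0,0,0.06]]' && python3 - <<'E'
from h import *
go(.4213,-.3057,.1352,-5)
c=env.get_calibration('wrist'); im=env.read_camera('wrist')
b,g,r=[im[...,i].astype(int) for i in range(3)]
print(proj(c,(.4213,-.3057,.167)))
m=((abs(b-r)<8)&(abs(b-g)<8)&(r>60)).astype(np.uint8)
u,v=[int(q) for q in proj(c,(.4213,-.3057,.167))]
s=np.zeros_like(m); s[v-35:v+25,u-60:u+60]=m[v-35:v+25,u-60:u+60]
n,_,st,ce=cv2.connectedComponentsWithStats(cv2.morphologyEx(s,cv2.MORPH_OPEN,np.ones((5,5))))
for i in range(1,n):
    if st[i][4]>200: print(st[i],ce[i].round(1))
E
```

```text
time_s: 52.72
tool_pos: [0.6079, -0.0168, 0.2178]
tool_rot: [-179.9, -0.3, -4.6]
force: [-0.0, -0.3, -0.5]
grip_width: 0.0649
grasp_force: 0.0
time_s: 53.72
tool_pos: [0.4238, -0.3036, 0.2151]
tool_rot: [179.9, -0.0, -5.1]
force: [-0.2, -0.7, -0.6]
grip_width: 0.0597
grasp_force: 0.0
time_s: 54.13
tool_pos: [0.4231, -0.3048, 0.2141]
tool_rot: [-180.0, -0.0, -4.8]
force: [-0.2, 0.6, 0.8]
grip_width: 0.0598
grasp_force: 0.0
tool shift mm [-1.7  1.1 78.9] shift in final frame [-1.7  1.1 78.9] turn rad [-0.0002 -0.0005  0.0042]
[281.62393937 227.97556006]
[ 261  201   42   48 1646] [281.4 224.9]
```

The cap is at (281,225), on its mark.

```bash
python3 -m jog '[[-0.0015,0,0.006,0,0,0,0.06],[0,0,0.012,0,0,0,0.06],[0,0,0.015,0,0,0,0.06],[0,0,0.015,0,0,0,0.06],[0,0,0.014,0,0,0,0.06],[0,0,0.01,0,0,0,0.06],[0,0,0.005,0,0,0,0.06],[0,0,0.002,0,0,0,0.06],[0,0,0,0,0,0,0.06],[0,0,0,0,0,0,0.06]]' 30 && python3 -m jog '[[0,0,0,0,0,0,0.02],[0,0,0,0,0,0,0.02],[0,0,0,0,0,0,0.02],[0,0,0,0,0,0,0.02],[0,0,0,0,0,0,0.02],[0,0,0,0,0,0,0.02],[0,0,0,0,0,0,0.02]]' 30 && python3 -c "
from h import *
go(.6215,-.0977,.126,-5)"
```

```text
time_s: 55.02
tool_pos: [0.4207, -0.3065, 0.1353]
tool_rot: [180.0, -0.0, -4.9]
force: [0.3, 0.2, 1.7]
grip_width: 0.0604
grasp_force: 0.0
time_s: 55.6
tool_pos: [0.4204, -0.3066, 0.135]
tool_rot: [180.0, -0.0, -4.9]
force: [-0.2, -1.3, 1.0]
grip_width: 0.0315
grasp_force: 30.0
tool shift mm [ 182.3 -225.5    9. ] shift in final frame [ 182.1 -225.6    9. ] turn rad [ 0.0006 -0.0003  0.0009]
```

```bash
python3 -m jog '[[0,0,-0.004,0,0,0,0.02],[0,0,-0.01,0,0,0,0.02],[0,0,-0.016,0,0,0,0.02],[0,0,-0.018,0,0,0,0.02],[0,0,-0.018,0,0,0,0.02],[0,0,-0.018,0,0,0,0.02],[0,0,-0.016,0,0,0,0.02],[0,0,-0.012,0,0,0,0.02],[0.0036,-0.0044,-0.006,0,0,0,0.02],[0.0086,-0.0106,-0.002,0,0,0,0.02],[0.0143,-0.0178,0,0,0,0,0.02],[0.0143,-0.0178,0,0,0,0,0.02]]' && python3 -m jog '[[0.0143,-0.0178,0,0,0,0,0.02],[0.0143,-0.0178,0,0,0,0,0.02],[0.0143,-0.0178,0,0,0,0,0.02],[0.0143,-0.0178,0,0,0,0,0.02],[0.0143,-0.0178,0,0,0,0,0.02],[0.0143,-0.0178,0,0,0,0,0.02],[0.0143,-0.0178,0,0,0,0,0.02],[0.0143,-0.0178,0,0,0,0,0.02],[0.0143,-0.0178,0,0,0,0,0.02],[0.0086,-0.0106,0,0,0,0,0.02],[0.0036,-0.0044,0,0,0,0,0.02],[0,0,0,0,0,0,0.02]]' && python3 -m jog '[[0,0,0,0,0,0,0.02],[0,0,0,0,0,0,0.02],[0,0,0,0,0,0,0.02],[0,0,0,0,0,0,0.02]]' && python3 -c "
from h import *
go(.621,-.098,.126,-5)"
```

```text
time_s: 56.6
tool_pos: [0.4654, -0.2589, 0.2546]
tool_rot: [-180.0, 0.0, -5.0]
force: [-0.6, 0.1, -3.7]
grip_width: 0.0313
grasp_force: 30.0
time_s: 57.6
tool_pos: [0.6211, -0.0953, 0.2542]
tool_rot: [-179.9, 0.1, -4.8]
force: [-1.0, 0.5, -3.3]
grip_width: 0.0312
grasp_force: 30.0
time_s: 57.93
tool_pos: [0.6203, -0.0984, 0.255]
tool_rot: [179.9, 0.0, -5.1]
force: [-0.2, -0.1, -2.7]
grip_width: 0.0312
grasp_force: 30.0
tool shift mm [  0.7  -0.6 129. ] shift in final frame [  0.7  -0.4 129. ] turn rad [ 0.0009  0.0001 -0.0009]
```

```bash
python3 -m jog '[[0.0005,0,0.006,0,0,0,0.02],[0,0,0.012,0,0,0,0.02],[0,0,0.018,0,0,0,0.02],[0,0,0.018,0,0,0,0.02],[0,0,0.018,0,0,0,0.02],[0,0,0.018,0,0,0,0.02],[0,0,0.015,0,0,0,0.02],[0,0,0.01,0,0,0,0.02],[0,0,0.006,0,0,0,0.02],[0,0,0.003,0,0,0,0.02],[0,0,0.001,0,0,0,0.02],[0,0,0,0,0,0,0.02]]' && python3 -m jog '[[0,0,0.001,0,0,0,0.02],[0,0,0,0,0,0,0.02],[0,0,0,0,0,0,0.02]]' && python3 -m jog '[[0,0,0.0008,0,0,0,0.02],[0,0,0,0,0,0,0.02],[0,0,0,0,0,0,0.02]]'
```

```text
time_s: 58.93
tool_pos: [0.6217, -0.097, 0.1303]
tool_rot: [180.0, -0.1, -4.9]
force: [0.3, 0.8, -2.9]
grip_width: 0.0313
grasp_force: 30.0
time_s: 59.18
tool_pos: [0.6217, -0.0971, 0.1295]
tool_rot: [180.0, -0.1, -4.9]
force: [0.4, 0.2, -4.1]
grip_width: 0.0314
grasp_force: 30.0
time_s: 59.43
tool_pos: [0.6213, -0.0971, 0.1281]
tool_rot: [180.0, 0.0, -4.9]
force: [1.0, -0.0, -2.6]
grip_width: 0.0311
grasp_force: 30.0
```

```bash
python3 -m jog '[[0,0,0.001,0,0,0,0.02],[0,0,0,0,0,0,0.02],[0,0,0,0,0,0,0.02]]' && python3 -m jog '[[0,0,0.0006,0,0,0,0.02],[0,0,0,0,0,0,0.02],[0,0,0,0,0,0,0.02]]' && python3 -m jog '[[0,0,0.0005,0,0,0,0.02],[0,0,0,0,0,0,0.02],[0,0,0,0,0,0,0.02]]'
```

```text
time_s: 59.68
tool_pos: [0.6212, -0.097, 0.1269]
tool_rot: [180.0, 0.0, -4.9]
force: [-0.6, -0.1, -3.4]
grip_width: 0.0314
grasp_force: 30.0
time_s: 59.93
tool_pos: [0.6213, -0.097, 0.1263]
tool_rot: [180.0, 0.0, -4.9]
force: [-0.2, 0.0, -3.2]
grip_width: 0.0309
grasp_force: 30.0
time_s: 60.18
tool_pos: [0.6214, -0.097, 0.1261]
tool_rot: [180.0, -0.0, -4.9]
force: [0.0, 0.6, -1.1]
grip_width: 0.0311
grasp_force: 30.0
```

```bash
python3 -m jog '[[0,0,0.0005,0,0,0,0.02],[0,0,0,0,0,0,0.02],[0,0,0,0,0,0,0.02]]' && python3 -m jog '[[0,0,0,0,0,0,0.06],[0,0,0,0,0,0,0.06],[0,0,0,0,0,0,0.06],[0,0,0,0,0,0,0.06],[0,0,-0.005,0,0,0,0.06],[0,0,-0.012,0,0,0,0.06],[0,0,-0.02,0,0,0,0.06],[0,0,-0.022,0,0,0,0.06],[0,0,-0.022,0,0,0,0.06],[-0.01,0,-0.022,0,0,0,0.06],[-0.02,0,-0.022,0,0,0,0.06],[-0.025,0,-0.015,0,0,0,0.06]]' && python3 -m jog '[[-0.025,0,-0.005,0,0,0,0.06],[-0.015,0,0,0,0,0,0.06],[0,0,0,0,0,0,0.06],[0,0,0,0,0,0,0.06],[0,0,0,0,0,0,0.06]]' && python3 - <<'E'
from h import *
from scipy.optimize import least_squares
c=env.get_calibration('wrist'); im=env.read_camera('wrist'); cv2.imwrite('pics/wend.png',im)
b,g,r=[im[...,i].astype(int) for i in range(3)]
m=((b>=r)&(b>g+2)&(r>60)).astype(np.uint8); m[235:]=0
n,_,st,ce=cv2.connectedComponentsWithStats(cv2.morphologyEx(m,cv2.MORPH_OPEN,np.ones((5,5))))
for nm,p in dict(jam=(.6346,.022,.126),bottle=(.6205,-.0985,.158),honey=(.5675,-.031,.118),salt=(.5627,-.091,.066)).items():
    q=proj(c,p); i=min([i for i in range(1,n) if st[i][4]>120],key=lambda i:np.hypot(*(ce[i]-q))); print(nm,q.round(),ce[i].round(),st[i].tolist(),ray(c,*ce[i],p[2]).round(4))
e=proj(c,(.5716,.0282,.065)).round();print('egg',e)
# portion jar and plate from the top view
ct=env.get_calibration('top'); t=env.read_camera('top'); cv2.imwrite('pics/tend.png',t)
b,g,r=[t[...,i].astype(int) for i in range(3)]
s=np.zeros(t.shape[:2],np.uint8); s[240:290,105:160]=((abs(b-r)<22)&(r>60))[240:290,105:160]
n,_,st,ce=cv2.connectedComponentsWithStats(s); i=1+np.argmax(st[1:,4]); print('portion',st[i],ray(ct,*ce[i],.052).round(4))
t0=cv2.imread('pics/top0.png'); d=cv2.absdiff(t,t0).max(2); d=cv2.morphologyEx((d>25).astype(np.uint8),cv2.MORPH_OPEN,np.ones((3,3)))
n,_,st,ce=cv2.connectedComponentsWithStats(d)
for i in range(1,n):
    if st[i][4]>12: print('changed',st[i])
E
```

```text
time_s: 60.43
tool_pos: [0.6216, -0.0971, 0.1261]
tool_rot: [180.0, -0.0, -4.9]
force: [-0.1, -0.1, 2.5]
grip_width: 0.0311
grasp_force: 30.0
time_s: 61.43
tool_pos: [0.5676, -0.0918, 0.2685]
tool_rot: [-180.0, -0.2, -4.9]
force: [-0.4, -0.5, 0.6]
grip_width: 0.06
grasp_force: 0.0
time_s: 61.85
tool_pos: [0.5274, -0.089, 0.271]
tool_rot: [180.0, -0.1, -4.9]
force: [-0.1, -0.5, 0.1]
grip_width: 0.0595
grasp_force: 0.0
jam [154.  93.] [149.  94.] [121, 64, 57, 60, 2707] [0.6348 0.0266 0.126 ]
bottle [282.  96.] [279.  96.] [262, 78, 35, 37, 1040] [ 0.6208 -0.0962  0.158 ]
honey [221. 157.] [220. 157.] [199, 139, 43, 37, 1241] [ 0.5679 -0.0298  0.118 ]
salt [278. 151.] [280. 152.] [268, 140, 25, 25, 498] [ 0.5613 -0.0927  0.066 ]
egg [180. 152.]
portion [115 253  23  22 401] [0.5083 0.3084 0.052 ]
changed [248 195   6  16  54]
changed [281 197  23  24 444]
changed [319 200   6  15  61]
changed [273 212   5   6  18]
changed [  272   236   247   184 34468]
changed [115 253  29  22 505]
changed [417 286   4  12  38]
changed [553 417   7   3  18]
```

All final positions are within about 3 mm of the originals. The portion jar is within about 2 mm of the plate centre, the arm is clear, and the bystanders show no real change.

```bash
python3 -c "
from cell import env
print(env.sign_off())"
```

```text
the job is handed in; nothing more can be done
None
```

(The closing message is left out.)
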